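# Load and clamp a two-row gauge-bar carrier

### The job

The carrier beside the measuring machine is half loaded: put the two long steel bars side by side in its front bay (the one nearer the robot) and the two short bars side by side in its rear bay, each lying flat and square with one end right up against the rail behind it, as seen from the robot. Slide the clamp jaw by its bow handle until it has closed both rows up, bar against bar, against the end stop on the left. Treat the ground bars gently, no dropping or slamming, and leave the jar, the caliper and the small gauge block where they are.

Things in the scene. Friction and masses are not known exactly. Their poses are not given: they have to be found in the camera images.
- carrier: fixed measuring carrier: a dark flat plate 204 mm (its x, away from the robot) x 206 mm (its y, to the left) x 12 mm thick on four short feet, its top 30 mm above the bench; origin on the bench below its centre. The bars lie on the plate along its x. Three ground steel rails, 10 mm thick, stand 16 mm high on it. Rear bay: x = +8 to +88 mm. Front bay: x = -102 mm (open front edge) to -2 mm
- rear_rail (a point): on the near face of the rear rail, at its foot (carrier x = +88, y = 0, z = 30 mm); the rail runs along the carrier's y; the short bars butt against this face
- middle_rail (a point): on the near face of the middle rail, at its foot (carrier x = -2, y = 0, z = 30 mm); the rail runs along the carrier's y between the bays, 10 mm thick; the long bars butt against this face
- end_stop (a point): on the inner face of the end stop, the rail along the carrier's x at the left of both bays, at its foot (carrier x = 0, y = +89, z = 30 mm)
- clamp_jaw (a joint): travel in m of the clamp jaw towards the end stop (carrier +y): 0 open, at most 0.115. Its flat face spans both bays at carrier y = -68 mm + travel: about 0.109 with two bars closed up in each bay. An aluminium bridge 22 mm thick in y, its top 59 mm above the bench; it stays where it is left (3 N to move it empty)
- jaw_grip (a point): middle of the jaw's black bow handle: a round bar 10 mm thick and 60 mm long between its posts, along the carrier's x, 89 mm above the bench, 25 mm clear of the top of the jaw
- long_bar_1: ground steel gauge bar of square section, 90 mm long x 24 x 24 mm, with a small bore mark in each end face; origin at the centre of the bar, x along its length (the two ends are alike, and so are its four sides); starts in the carrier's front bay, askew and off its rail
- long_bar_2: ground steel gauge bar of square section, 90 mm long x 24 x 24 mm, with a small bore mark in each end face; origin at the centre of the bar, x along its length (the two ends are alike, and so are its four sides); starts on the bench to the right
- short_bar_1: ground steel gauge bar of square section, 65 mm long x 24 x 24 mm, with a small bore mark in each end face; origin at the centre of the bar, x along its length (the two ends are alike, and so are its four sides); starts in the carrier's rear bay, askew and off its rail
- short_bar_2: ground steel gauge bar of square section, 65 mm long x 24 x 24 mm, with a small bore mark in each end face; origin at the centre of the bar, x along its length (the two ends are alike, and so are its four sides); starts on the bench to the right
- cot_jar: bystander: white jar with a blue lid, 60 mm across, 70 mm tall, behind the jog box; origin at the centre of its underside
- gauge_block_40: bystander: small steel gauge block on edge, 10 x 35 x 40 mm high, on the bench at the far right; origin at the centre of its underside
- caliper: bystander: digital caliper lying flat, 64 x 207 x 15 mm, at the far right; origin at the centre of its underside
There are look-alikes about, which are no part of the job. Leave any black or yellow look-alike of the long_bar_2 alone.

How it is judged (in metres and radians):
At the end, for the whole second after the job is handed in: Long bars in the front bay, short ones in the rear: each flat on the plate (3 mm), end within 2.5 mm of its rail, parallel to the carrier's x within 0.03 rad, centre at carrier y 49 to 80.5 mm, at rest; the jaw's travel is over 0.1065 m, so the rows are closed up with at most 2.5 mm of play (x of long_bar_1 in the frame of carrier between -0.0495 and -0.0445 m and y of long_bar_1 in the frame of carrier between 0.049 and 0.0805 m and z of long_bar_1 in the frame of carrier between 0.039 and 0.045 m and angle between the x axis of each of long_bar_1, long_bar_2, short_bar_1, short_bar_2 and the x axis of carrier, either way round below 0.03 rad and linear speed of each of long_bar_1, long_bar_2, short_bar_1, short_bar_2 below 0.01 m/s and x of long_bar_2 in the frame of carrier between -0.0495 and -0.0445 m and y of long_bar_2 in the frame of carrier between 0.049 and 0.0805 m and z of long_bar_2 in the frame of carrier between 0.039 and 0.045 m and x of short_bar_1 in the frame of carrier between 0.053 and 0.058 m and y of short_bar_1 in the frame of carrier between 0.049 and 0.0805 m and z of short_bar_1 in the frame of carrier between 0.039 and 0.045 m and x of short_bar_2 in the frame of carrier between 0.053 and 0.058 m and y of short_bar_2 in the frame of carrier between 0.049 and 0.0805 m and z of short_bar_2 in the frame of carrier between 0.039 and 0.045 m and value of joint clamp_jaw above 0.1065 m); the robot touches nothing.
It fails at once if the jar is shifted by more than 30 mm (distance of cot_jar from where it was at the start of the episode above 0.03 m).
It fails at once if the small gauge block is shifted by more than 30 mm (distance of gauge_block_40 from where it was at the start of the episode above 0.03 m).
It fails at once if the caliper is shifted by more than 30 mm (distance of caliper from where it was at the start of the episode above 0.03 m).
It fails at once if a bar is dropped or slammed onto the carrier or pressed against it with more than 80 N (contact force between any of long_bar_1, long_bar_2, short_bar_1, short_bar_2 and carrier above 80 N).
It also fails if it takes over 72 s, if anything falls off the work surface, if the arm or the gripper's body presses on something with over 40 N, if the wrist force passes 120 N, or if a joint passes its speed limit or range.

### The arm

A 6-joint arm with a two-finger parallel gripper is mounted at the origin on the work surface; the furniture and walls round the work are solid. World frame = base frame: x ahead of the robot, y to its left, z up, the work surface at z = 0. Lengths are in mm, angles in rad, forces in N, time in s.
With the tool pointing down it reaches from about 400 to 925 mm from the base axis. Payload 12.5 kg.
Tool frame: the origin (TCP) lies at the very end of the fingers, on their centre line; the grasp point (between the pads) lies behind it (env.grip_depth is the z of the grasp point in the tool frame, in mm); z points along the fingers, y is the line along which they close (so a half turn about z gives the same grasp; the last joint's range is limited). The gripper opens to 95 mm and grips with 3 to 60 N. Pads are 20 mm wide; open, the fingers measure 119 mm over their backs; the gripper's body (75 mm by 180 mm) begins 59 mm behind the grasp point.
Start: joints at [-1.452, 0.491, 1.559, -0, 1.092, -0.106], TCP at [139.342, -609.29, 180.061] pointing down, gripper open.
Joint ranges: [-3.1, 3.1], [-0.84, 2.19], [0.05, 2.79], [-1.13, 4.28], [0.06, 2.93], [-2.69, 2.69]. Speed limits (rad/s): [2.22, 2.22, 2.79, 3.14, 3.14, 3.14].

### API

Orientations are given as [roll, pitch, yaw] about the fixed x, y, z axes, in that order (R = Rz(yaw) Ry(pitch) Rx(roll)).
In Python, from cell import env, optics gives the robot as it stands.
- The arm moves only by the tool step_arm, never from a script. Its argument "moves" is a list of rows, each an object of numbers: "tx", "ty", "tz": the shift along the tool's x, y, z in mm; "roll": the turn about the tool's z in rad. In form: [{"tx": .., "ty": .., "tz": .., "roll": ..}, ...]. A call has 1 to 12 rows; each row is the pose to reach, as a shift and turn from the pose commanded when the call began, along the tool's axes at that moment; what a row does not reach only later rows make up. A row lasts 1/12 s, in which the tool goes at most 41.7 mm and 7.16 degrees, less where a joint would pass 70% of its speed; a pose out of reach is approached as far as the arm can. A call with a gripper value outside its range is refused whole. "grip" is the finger opening in mm, from 0 to 95.1, set as the call begins (left out, the last holds). The fingers move at their own pace and stop on an object; the grip force is fixed at half the most. Time passes only in rows, so rows that repeat a pose let the fingers close. It gives the time, the measured TCP pose, the force, the opening and the grip force at its end, in the units of the state.
- env.state(): the state, without advancing time (a new reading comes with each control period).
- optics.read_camera(name): name is "scene" or "side" or "wrist"; returns a dict with "pixels" (480x640x3 uint8, blue, green, red), "mtx" (3x3 intrinsics, pixels), "view" (4x4, takes a point from world to camera coordinates). Camera axes: x right, y down, z forward; pixel columns grow to the right and rows downward; lengths in mm; the calibration is good to about 2 mm. A picture is of the moment at which its call begins. There is no depth.
- env.job_done(): hands the job in; it is judged then, once.
The state is a dict: "t": time; "joints": joint angles; "qvel": joint speeds; "tau": joint torques, N m; "eef_pos": TCP position; "tcp_rot": TCP orientation; "ft_force": force on the tool from outside, world axes, zero at the start; "moment": the same for the moment, N m; "opening": opening from 0.0 (shut) to 1.0 (fully open); "grip_force": force on a finger pad.
Only numpy, scipy, OpenCV 4.12 (cv2) and the standard library are available. Lean on these libraries where they do the work, as an engineer would, in place of code of your own. Each camera call takes 0.05 s, during which the arm holds its last target. There are 200 camera calls.

## Working session

There is one attempt and no reset: what is moved stays moved. The work goes in short steps, Python scripts to look and compute and a tool call to move; the robot and the scene stay as the last step left them, time stands still between calls to the robot, and variables do not carry over. Pictures are saved under pics/ and viewed, at most 10 in all, crops included, and the job is handed in when it is done.

Besides the shell and the picture viewer there is one more tool, called as name(argument=value, ...) on one line, values as JSON. step_arm: Moves the arm, as the interface text tells. Its arguments: {"type":"object","properties":{"moves":{"type":"array"},"grip":{"type":"number"}},"required":["moves"]}

```bash
mkdir -p pics; ls; python3 - <<'E'
from cell import env, optics
import cv2
for n in ("scene","side"):
    r=optics.read_camera(n); cv2.imwrite(f"pics/{n}0.png",r["pixels"]); print(n,r["mtx"].round(1).tolist(),r["view"].round(4).tolist())
print(env.state(), env.grip_depth)
E
```

```text
pics
scene [[471.4, 0.0, 316.2], [0.0, 471.4, 237.3], [0.0, 0.0, 1.0]] [[0.8639, -0.5036, -0.0013, -526.681], [-0.4158, -0.7118, -0.5661, 174.8422], [0.2841, 0.4896, -0.8243, 1378.6395], [0.0, 0.0, 0.0, 1.0]]
side [[536.3, 0.0, 323.5], [0.0, 536.3, 233.2], [0.0, 0.0, 1.0]] [[-0.999, -0.0439, 0.0029, 529.9833], [-0.0217, 0.4339, -0.9007, 127.5959], [0.0383, -0.8999, -0.4344, 1452.6372], [0.0, 0.0, 0.0, 1.0]]
{'t': 0.1, 'joints': array([-1.45155742e+00,  4.91495483e-01,  1.55935483e+00,  2.30414221e-05,
        1.09167407e+00, -1.05567348e-01]), 'qvel': array([-0.00161716, -0.00099987, -0.00269548,  0.00060518, -0.00182119,
        0.00135498]), 'tau': array([ 2.11575934e-03, -6.13623762e+01, -2.58605933e+01,  6.93777390e-02,
        4.69824811e-02, -4.25850408e-05]), 'eef_pos': array([ 139.34500981, -609.04014161,  179.53414997]), 'tcp_rot': array([-3.14066827e+00, -1.18500699e-04,  2.24795573e-01]), 'ft_force': array([-0.58523189,  0.02599536, -0.6313128 ]), 'moment': array([ 0.02384338, -0.00892712, -0.00911129]), 'grip_force': 0.0, 'opening': 1.0010695824519045} -18.8
```

View pics/scene0.png

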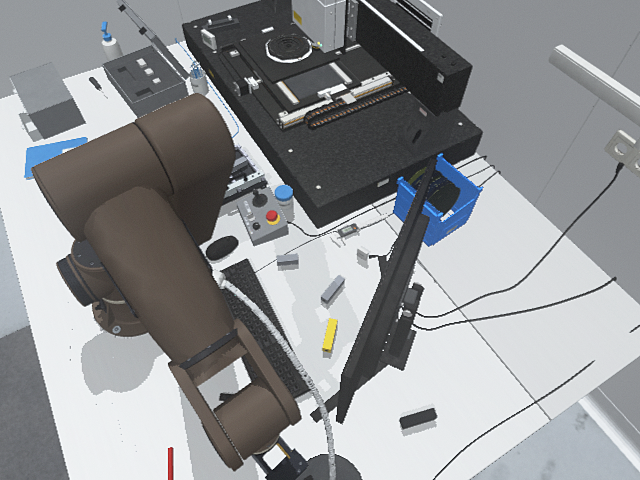

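View pics/side0.png

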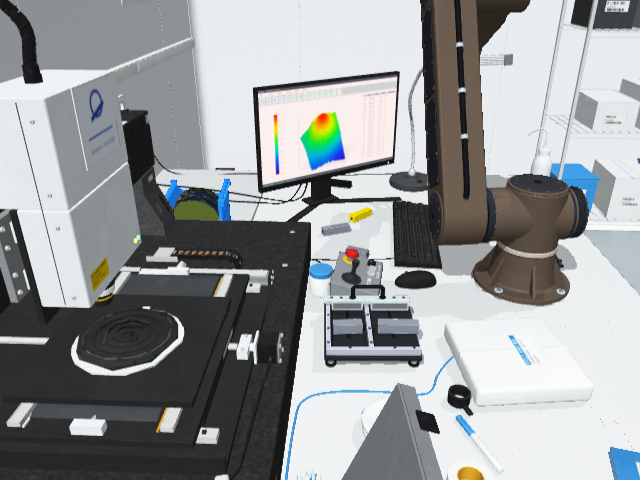

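The scene picture shows grey bars at (288,260) and (333,290), a yellow look-alike at (330,335), a black look-alike at (418,418), and the gauge block at about (362,257). The side picture shows the carrier at (372,335) with two bars in it, the jar at (320,278), a grey bar at (336,229) and the yellow one at (361,214). The two grey bars are what I want, so I'll check them in a crop.

```bash
cat > h.py <<'E'
import numpy as np, cv2
from cell import env, optics
def ray(r,u,v,z):
    R=r["view"][:3,:3]; t=r["view"][:3,3]; c=-R.T@t
    d=R.T@np.linalg.inv(r["mtx"])@[u,v,1]
    return (c+d*(z-c[2])/d[2])[:2]
def proj(r,p):
    q=r["view"][:3,:3]@np.asarray(p,float)+r["view"][:3,3]; q=r["mtx"]@q; return q[:2]/q[2]
E
python3 - <<'E'
from h import *
s=optics.read_camera("scene"); d=optics.read_camera("side")
a=cv2.resize(d["pixels"][190:375,310:440],None,fx=3.2,fy=3.2,interpolation=cv2.INTER_CUBIC)
b=cv2.resize(s["pixels"][240:365,270:380],None,fx=3.2,fy=3.2,interpolation=cv2.INTER_CUBIC)
o=np.zeros((592,416+352,3),np.uint8); o[:a.shape[0],:416]=a; o[:b.shape[0],416:416+b.shape[1]]=b
cv2.imwrite("pics/crop.png",o)
for n,r,u,v,z in [("short?",s,288,258,24),("long?",s,333,287,24),("yel",s,330,332,24),("blk",s,418,415,24),("gb",s,362,255,40),("sidebar",d,336,228,24),("carr",d,372,335,46),("handle",d,367,290,89),("FL",d,421,363,30),("FR",d,325,362,30),("jar",d,320,270,70)]: print(n,ray(r,u,v,z).round())
print({n:np.round(-optics.read_camera("wrist")["view"][:3,:3].T@optics.read_camera("wrist")["view"][:3,3]) for n in ["w"]})
E
```

```text
short? [ 441. -119.]
long? [ 507. -272.]
yel [ 428. -387.]
blk [ 502. -684.]
gb [ 634. -231.]
sidebar [ 502. -257.]
carr [412. 327.]
handle [421. 214.]
FL [314. 395.]
FR [510. 401.]
jar [535.  93.]
{'w': array([ 218., -591.,  386.])}
```

View pics/crop.png

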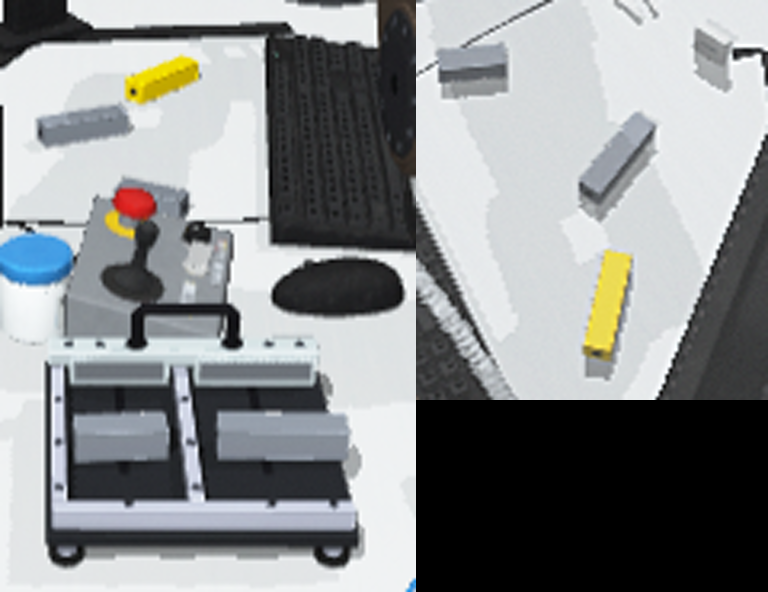

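The crop shows two plain grey bars, the long one near scene (333,290) and the short one at (288,260); yellow is clearly separate. Before moving I'll triangulate the monitor and the lamp as obstacles.

```bash
cat >> h.py <<'E'
def tri(a,ua,b,ub):
    P=lambda r:r["mtx"]@r["view"][:3]
    X=cv2.triangulatePoints(P(a),P(b),np.array(ua,float),np.array(ub,float)); return (X[:3]/X[3]).ravel()
def go(x,y,z,yaw):
    "shift from measured pose to target, in tool axes (tool straight down)"
    s=env.state(); p=s["eef_pos"]; w=s["tcp_rot"][2]; d=np.array([x,y,z])-p
    r=(w-yaw+np.pi/2)%np.pi-np.pi/2
    print("at",p.round(1),round(w,3),"tx %.1f ty %.1f tz %.1f roll %.3f"%(d[0]*np.cos(w)+d[1]*np.sin(w),d[0]*np.sin(w)-d[1]*np.cos(w),-d[2],r))
E
python3 - <<'E'
from h import *
s=optics.read_camera("scene"); d=optics.read_camera("side")
for n,a,b in [("mon near bottom",(342,420),(400,160)),("mon far top",(437,158),(254,86)),("mon near top",(345,400),(399,72)),("bar",(333,290),(336,230)),("jar",(285,190),(320,270))]:
    print(n,tri(s,a,d,b).round())
print("lampbase",ray(d,410,183,0),ray(s,330,470,0)); 
for z in (200,300,400,500,600): print(z,ray(s,220,280,z).round(),ray(s,300,365,z).round(),ray(d,417,60,z).round(),ray(d,417,120,z).round())
for z in (50,100,150,200): print(z,ray(s,342,420,z).round(),ray(s,437,158,z+250).round())
w=optics.read_camera("wrist"); print(w["mtx"].round(),w["view"].round(3).tolist())
go(440,-200,300,0.2)
E
```

```text
mon near bottom [ 294. -618.  138.]
mon far top [ 749. -303.  454.]
mon near top [ 293. -650.  440.]
bar [ 504. -274.    9.]
jar [539.  87.  68.]
lampbase [ 219.34607217 -742.40856018] [ 252.57924624 -677.55930693]
200 [ 219. -192.] [ 286. -483.] [  -14. -2713.] [ 183. -956.]
300 [ 211. -252.] [ 272. -515.] [   76. -1980.] [ 237. -546.]
400 [ 203. -312.] [ 257. -548.] [  166. -1248.] [ 291. -136.]
500 [ 195. -373.] [ 243. -580.] [ 256. -515.] [345. 273.]
600 [ 187. -433.] [ 228. -612.] [346. 217.] [399. 683.]
50 [ 329. -604.] [ 874. -200.]
100 [ 321. -613.] [ 834. -233.]
150 [ 313. -622.] [ 795. -266.]
200 [ 305. -631.] [ 755. -299.]
[[399.   0. 322.]
 [  0. 399. 239.]
 [  0.   0.   1.]] [[0.224, -0.975, 0.001, -625.194], [-0.934, -0.214, 0.285, -33.696], [-0.278, -0.065, -0.958, 392.422], [0.0, 0.0, 0.0, 1.0]]
at [ 139.3 -609.2  180. ] 0.225 tx 384.3 ty -331.9 tz -120.0 roll 0.025
```

```bash
python3 - <<'E'
from h import *
s=optics.read_camera("scene"); d=optics.read_camera("side")
a=cv2.resize(s["pixels"][250:480,190:370],None,fx=2.2,fy=2.2,interpolation=cv2.INTER_CUBIC)
b=cv2.resize(d["pixels"][0:200,380:560],None,fx=2.2,fy=2.2,interpolation=cv2.INTER_CUBIC)
o=np.zeros((520,800,3),np.uint8); o[:a.shape[0],:a.shape[1]]=a; o[:b.shape[0],400:400+b.shape[1]]=b
cv2.imwrite("pics/lamp.png",o)
E
```

```text
(no output)
```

View pics/lamp.png

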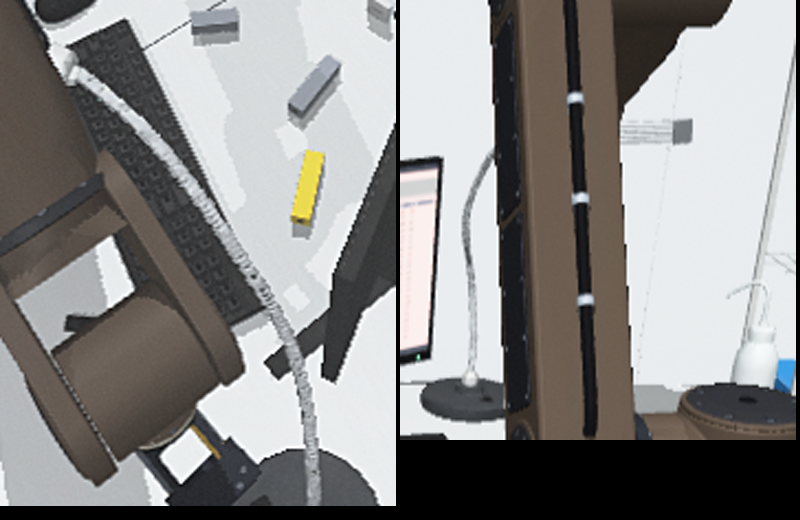

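```bash
python3 - <<'E'
from h import *
s=optics.read_camera("scene"); d=optics.read_camera("side")
for p in [(332,477),(331,432),(322,405),(313,384),(285,340),(263,314),(224,280)]:
    print(p,[(z,*ray(s,*p,z).round().astype(int),*proj(d,[*ray(s,*p,z),z]).round().astype(int)) for z in (100,200,300,350,400,450)])
E
```

```text
(332, 477) [(100, np.int64(240), np.int64(-703), np.int64(408), np.int64(162)), (200, np.int64(231), np.int64(-713), np.int64(412), np.int64(136)), (300, np.int64(221), np.int64(-723), np.int64(416), np.int64(108)), (350, np.int64(217), np.int64(-728), np.int64(418), np.int64(94)), (400, np.int64(212), np.int64(-733), np.int64(420), np.int64(80)), (450, np.int64(208), np.int64(-738), np.int64(423), np.int64(66))]
(331, 432) [(100, np.int64(286), np.int64(-623), np.int64(397), np.int64(169)), (200, np.int64(272), np.int64(-640), np.int64(402), np.int64(141)), (300, np.int64(259), np.int64(-657), np.int64(407), np.int64(112)), (350, np.int64(253), np.int64(-665), np.int64(410), np.int64(98)), (400, np.int64(246), np.int64(-674), np.int64(413), np.int64(83)), (450, np.int64(240), np.int64(-682), np.int64(415), np.int64(68))]
(322, 405) [(100, np.int64(299), np.int64(-561), np.int64(395), np.int64(174)), (200, np.int64(284), np.int64(-583), np.int64(400), np.int64(145)), (300, np.int64(270), np.int64(-606), np.int64(406), np.int64(116)), (350, np.int64(263), np.int64(-617), np.int64(408)
[... 1124 characters left out ...]
nt64(169)), (300, np.int64(257), np.int64(-376), np.int64(417), np.int64(133)), (350, np.int64(251), np.int64(-400), np.int64(419), np.int64(115)), (400, np.int64(244), np.int64(-423), np.int64(422), np.int64(98)), (450, np.int64(238), np.int64(-447), np.int64(424), np.int64(80))]
(224, 280) [(100, np.int64(237), np.int64(-137), np.int64(428), np.int64(224)), (200, np.int64(228), np.int64(-197), np.int64(431), np.int64(184)), (300, np.int64(219), np.int64(-257), np.int64(435), np.int64(144)), (350, np.int64(214), np.int64(-286), np.int64(436), np.int64(125)), (400, np.int64(210), np.int64(-316), np.int64(438), np.int64(105)), (450, np.int64(206), np.int64(-346), np.int64(440), np.int64(86))]
```

The lamp's gooseneck arches between the arm and the work: x about 200–255, y −700 to −370, top z about 500. I'll back away from it and rise, then swing over it.

step_arm(moves=[{"tx": -40, "tz": 0}, {"tx": -70, "tz": -20}, {"tx": -80, "tz": -55}, {"tx": -80, "tz": -95}, {"tx": -80, "tz": -135}, {"tx": -80, "tz": -175}, {"tx": -80, "tz": -215}, {"tx": -80, "tz": -255}, {"tx": -80, "tz": -295}, {"tx": -80, "tz": -335}, {"tx": -80, "tz": -375}, {"tx": -80, "tz": -415}])

```text
validation failed for argument at $.mo...
```

```bash
python3 - <<'E'
from h import *
s=env.state(); print(s["eef_pos"].round(),s["joints"].round(3),s["ft_force"].round(1))
c=[optics.read_camera(n)["pixels"] for n in ("scene","side","wrist")]
o=np.zeros((600,800,3),np.uint8)
for i,(x,y) in enumerate([(0,0),(400,0),(200,300)]): o[y:y+300,x:x+400]=cv2.resize(c[i],(400,300),interpolation=cv2.INTER_AREA)
cv2.imwrite("pics/tri.png",o)
E
```

```text
[ 139. -609.  180.] [-1.452  0.491  1.559 -0.     1.092 -0.106] [-0.3 -0.1  0.7]
```

View pics/tri.png

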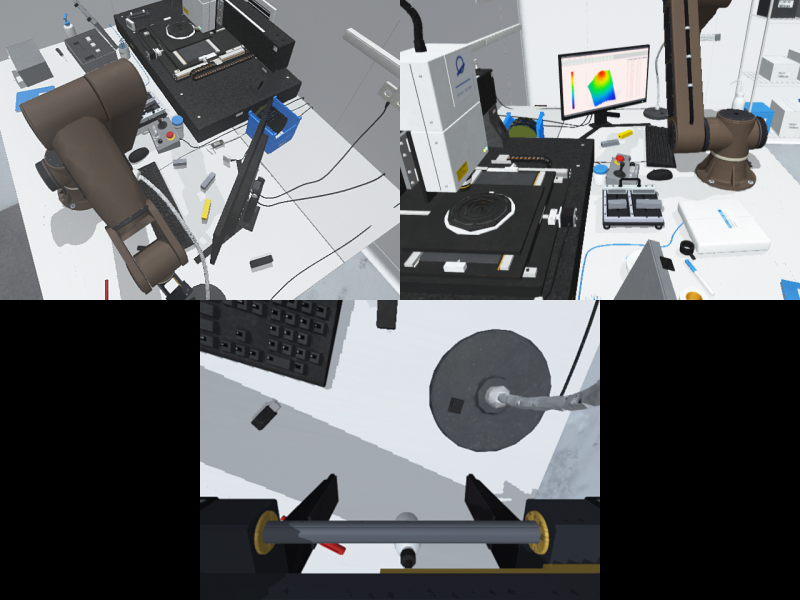

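step_arm(moves=[{"tx": -40, "ty": 0, "tz": 0, "roll": 0}, {"tx": -70, "ty": 0, "tz": -20, "roll": 0}, {"tx": -80, "ty": 0, "tz": -55, "roll": 0}, {"tx": -80, "ty": 0, "tz": -95, "roll": 0}, {"tx": -80, "ty": 0, "tz": -135, "roll": 0}, {"tx": -80, "ty": 0, "tz": -175, "roll": 0}, {"tx": -80, "ty": 0, "tz": -215, "roll": 0}, {"tx": -80, "ty": 0, "tz": -255, "roll": 0}, {"tx": -80, "ty": 0, "tz": -295, "roll": 0}, {"tx": -80, "ty": 0, "tz": -335, "roll": 0}, {"tx": -80, "ty": 0, "tz": -375, "roll": 0}, {"tx": -80, "ty": 0, "tz": -415, "roll": 0}])

```text
t: 1.8
eef_pos: [61.4, -626.0, 597.5]
tcp_rot: [3.141, 0.0, 0.225]
ft_force: [0.0, -1.0, 0.8]
opening: 0.999
grip_force: 0.0
```

```bash
python3 - <<'E'
from h import *
s=env.state(); print(s["eef_pos"].round(),s["joints"].round(3),s["ft_force"].round(1))
c=[optics.read_camera(n)["pixels"] for n in ("scene","side","wrist")]
o=np.zeros((600,800,3),np.uint8)
for i,(x,y) in enumerate([(0,0),(400,0),(200,300)]): o[y:y+300,x:x+400]=cv2.resize(c[i],(400,300),interpolation=cv2.INTER_AREA)
cv2.imwrite("pics/tri2.png",o)
E
```

```text
[  61. -626.  597.] [-1.578  0.444  0.579  0.     2.118 -0.232] [ 0.  -1.   0.8]
```

View pics/tri2.png

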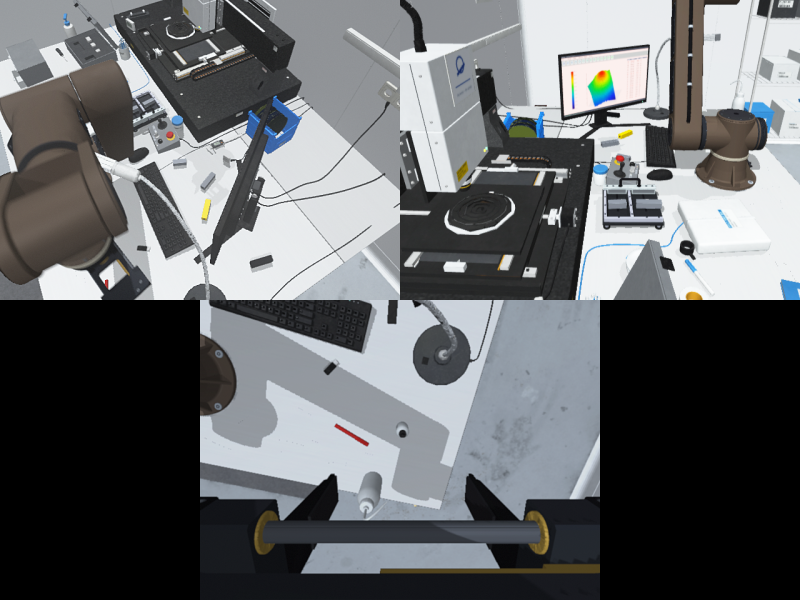

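Lamp head lies under the forearm at about z=500, below the raised tool at z=597. I'll swing across.

step_arm(moves=[{"tx": 30, "ty": -22, "tz": 0, "roll": 0}, {"tx": 63, "ty": -46, "tz": 0, "roll": 0}, {"tx": 96, "ty": -70, "tz": 0, "roll": 0}, {"tx": 129, "ty": -94, "tz": 0, "roll": 0}, {"tx": 162, "ty": -118, "tz": 0, "roll": 0}, {"tx": 195, "ty": -142, "tz": 0, "roll": 0}, {"tx": 228, "ty": -166, "tz": 0, "roll": 0}, {"tx": 261, "ty": -190, "tz": 0, "roll": 0}, {"tx": 294, "ty": -214, "tz": 0, "roll": 0}, {"tx": 327, "ty": -238, "tz": 0, "roll": 0}, {"tx": 360, "ty": -262, "tz": 0, "roll": 0}, {"tx": 393, "ty": -286, "tz": 0, "roll": 0}])

```text
t: 2.95
eef_pos: [381.3, -258.6, 593.9]
tcp_rot: [-3.14, 0.001, 0.225]
ft_force: [0.1, 0.3, -0.3]
opening: 1.002
grip_force: 0.0
```

```bash
python3 - <<'E'
from h import *
print(env.state()["joints"].round(3)); go(430,-200,280,0.225)
E
```

```text
[-0.739  0.104  1.067 -0.     1.972  0.607]
at [ 381.3 -258.6  593.9] 0.225 tx 60.5 ty -46.3 tz 313.9 roll -0.000
```

step_arm(moves=[{"tx": 20, "ty": -15, "tz": 30, "roll": 0}, {"tx": 40, "ty": -30, "tz": 65, "roll": 0}, {"tx": 60, "ty": -46, "tz": 95, "roll": 0}, {"tx": 60, "ty": -46, "tz": 135, "roll": 0}, {"tx": 60, "ty": -46, "tz": 175, "roll": 0}, {"tx": 60, "ty": -46, "tz": 215, "roll": 0}, {"tx": 60, "ty": -46, "tz": 255, "roll": 0}, {"tx": 60, "ty": -46, "tz": 290, "roll": 0}, {"tx": 60, "ty": -46, "tz": 310, "roll": 0}, {"tx": 60, "ty": -46, "tz": 310, "roll": 0}])

```text
t: 3.78
eef_pos: [426.5, -200.9, 280.2]
tcp_rot: [-3.135, 0.006, 0.225]
ft_force: [0.5, 0.4, -0.1]
opening: 0.999
grip_force: 0.0
```

```bash
python3 - <<'E'
from h import *
s=env.state(); print(s["joints"].round(3),s["qvel"].round(3))
r=optics.read_camera("wrist"); cv2.imwrite("pics/w1.png",r["pixels"]); np.savez("w1.npz",**r)
E
```

```text
[-0.58   0.174  1.765 -0.     1.212  0.766] [-0.002 -0.041 -0.12  -0.001  0.104 -0.001]
```

View pics/w1.png

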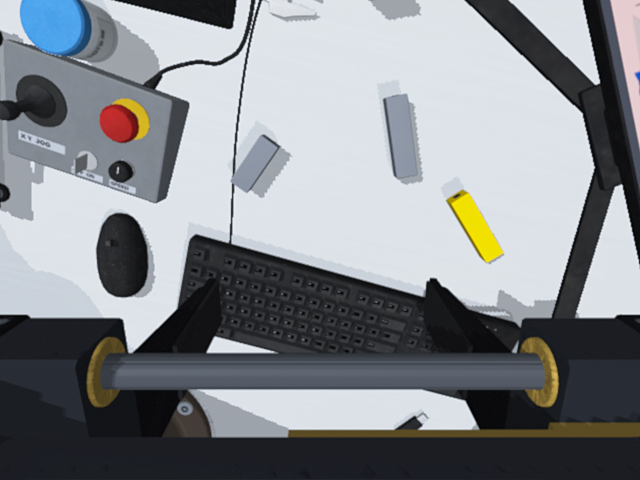

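The wrist view shows the short bar at (258,163), the long bar at (402,137), the yellow look-alike at (475,228), and the jog box and keyboard at left and below. I'll fit box silhouettes to the two grey bars.

```bash
cat >> h.py <<'E'
from scipy.optimize import minimize
def boxfit(r,roi,L,z0,x0,rng=(85,172)):
    "fit box L x24x24 on z0: x,y,yaw from the gray silhouette in roi (u0,v0,u1,v1)"
    im=r["pixels"].astype(int); g=im.mean(2)
    m=((g>rng[0])&(g<rng[1])&(np.ptp(im,axis=2)<40)).astype(np.uint8)
    k=np.zeros_like(m); k[roi[1]:roi[3],roi[0]:roi[2]]=1; m*=k
    m=cv2.morphologyEx(m,cv2.MORPH_OPEN,np.ones((3,3),np.uint8))
    n,lab,st,_=cv2.connectedComponentsWithStats(m); i=1+np.argmax(st[1:,4]); m=(lab==i).astype(np.uint8)
    S=8
    mb=cv2.resize(m[roi[1]:roi[3],roi[0]:roi[2]],None,fx=S//2,fy=S//2,interpolation=cv2.INTER_NEAREST)
    def hull(p):
        c,s=np.cos(p[2]),np.sin(p[2])
        P=[proj(r,[p[0]+c*a-s*b,p[1]+s*a+c*b,z]) for a in(-L/2,L/2) for b in(-12,12) for z in(z0,z0+24)]
        return cv2.convexHull(np.array(P,np.float32))
    def cost(p):
        h=(hull(p)-np.array(roi[:2],np.float32)+.5)*(S//2)
        q=np.zeros_like(mb); cv2.fillConvexPoly(q,(h*16).astype(np.int32),1,shift=4)
        return -(q&mb).sum()/max((q|mb).sum(),1)
    best=min((minimize(cost,[x0[0],x0[1],a],method="Nelder-Mead",options=dict(initial_simplex=np.array([x0[0],x0[1],a])+np.array([[0,0,0],[8,0,0],[0,8,0],[0,0,.2]]),xatol=.05,fatol=1e-5,maxiter=400)) for a in np.arange(0,np.pi,np.pi/6)),key=lambda o:o.fun)
    return best.x.round(3),round(-best.fun,3),int(m.sum())
E
python3 - <<'E'
from h import *
r=dict(np.load("w1.npz"))
print(r["pixels"][163,258],r["pixels"][137,402],r["pixels"][175,270],r["pixels"][95,385],r["pixels"][60,340])
for roi,L,p in [((225,125,292,202),65,(258,163)),((370,80,428,190),90,(402,137))]:
    c=ray(r,*p,24); print(c, boxfit(r,roi,L,0,c))
E
```

```text
[165 149 140] [167 153 144] [172 164 158] [221 212 205] [233 227 222]
[ 440.47484722 -121.08277332] (array([ 4.60327e+02, -8.46380e+01, -3.33000e-01]), np.float64(-0.0), 1938)
[ 505.07632125 -273.39001376] (array([ 5.12111e+02, -2.39696e+02,  4.26000e-01]), np.float64(-0.0), 2251)h.py:34: RuntimeWarning: overflow encountered in scalar negative
  return -(q&mb).sum()/max((q|mb).sum(),1)
```

```bash
sed -i 's/return -(q&mb).sum()\/max((q|mb).sum(),1)/return -float((q\&mb).sum())\/max(float((q|mb).sum()),1)/' h.py
python3 - <<'E'
from h import *
r=dict(np.load("w1.npz"))
for roi,L,p in [((225,125,292,202),65,(258,163)),((370,80,428,190),90,(402,137))]:
    for rng in ((85,160),(85,172)): print(boxfit(r,roi,L,0,ray(r,*p,24),rng))
go(440,-121,280,0)
E
```

```text
(array([ 435.997, -115.983,    2.736]), np.float64(0.925), 1264)
(array([ 4.36095e+02, -1.16347e+02, -4.31000e-01]), np.float64(0.629), 1938)
(array([ 5.05002e+02, -2.74105e+02,  4.17000e-01]), np.float64(0.913), 1901)
(array([ 5.03955e+02, -2.76913e+02,  4.20000e-01]), np.float64(0.891), 2251)
at [ 427.6 -201.6  283. ] 0.225 tx 30.0 ty -75.9 tz 3.0 roll 0.225
```

step_arm(moves=[{"tx": 6, "ty": -41, "tz": 0, "roll": 0.02}, {"tx": 12, "ty": -82, "tz": 0, "roll": 0.04}, {"tx": 18, "ty": -123, "tz": 0, "roll": 0.06}, {"tx": 24, "ty": -164, "tz": 0, "roll": 0.08}, {"tx": 30, "ty": -205, "tz": 0, "roll": 0.1}, {"tx": 36, "ty": -246, "tz": 0, "roll": 0.12}, {"tx": 42, "ty": -287, "tz": 0, "roll": 0.14}, {"tx": 48, "ty": -328, "tz": 0, "roll": 0.16}, {"tx": 54, "ty": -369, "tz": 0, "roll": 0.18}, {"tx": 60, "ty": -410, "tz": 0, "roll": 0.2}, {"tx": 66, "ty": -450, "tz": 0, "roll": 0.225}, {"tx": 70, "ty": -470, "tz": 0, "roll": 0.225}])

```text
t: 4.83
eef_pos: [391.7, 274.9, 286.6]
tcp_rot: [-3.14, -0.002, 0.0]
ft_force: [-0.1, -0.2, -0.4]
opening: 0.999
grip_force: 0.0
```

```bash
python3 - <<'E'
from h import *
s=env.state(); print(s["eef_pos"].round(1),s["joints"].round(3),s["qvel"].round(3))
for i in range(6): r=optics.read_camera("wrist")
print(env.state()["eef_pos"].round(1))
cv2.imwrite("pics/w2.png",r["pixels"]); np.savez("w2.npz",**r)
E
```

```text
[391.7 274.9 286.6] [4.740e-01 1.750e-01 1.746e+00 1.000e-03 1.218e+00 2.044e+00] [ 0.428  0.203 -0.251 -0.013  0.055  0.37 ]
[392.6 270.5 285.7]
```

View pics/w2.png

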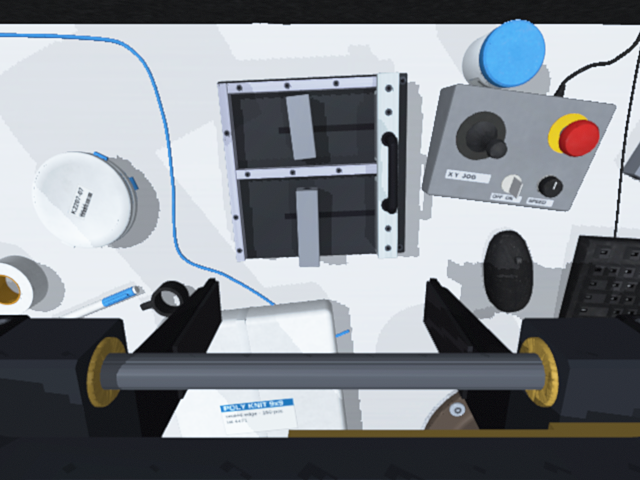

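The wrist view shows the carrier: rear rail along (230,88)–(375,78), middle rail (238,173)–(376,167), end stop at left (232,170), jaw at (391,165) with its handle. The short bar is at (301,127) and the long bar at (308,228). Now I'll fit the carrier and the bars.

```bash
cat >> h.py <<'E'
def carfit(r,p0):
    g=cv2.GaussianBlur(cv2.cvtColor(r["pixels"],cv2.COLOR_BGR2GRAY).astype(np.float32),(0,0),.8)
    # (point inside bright, direction) : lines as sample points plus outward offset to dark
    lines=[]
    for a in np.arange(-40,80,3.): lines+= [((88,a),(-1,0)),((-2,a),(-1,0)),((8,a),(1,0))]
    for a in list(np.arange(-90,-8,3.))+list(np.arange(14,82,3.)): lines+=[((a,89),(0,-1))]
    def cost(p):
        c,s=np.cos(p[2]),np.sin(p[2]); f=lambda a,b:proj(r,[p[0]+c*a-s*b,p[1]+s*a+c*b,46])
        A=np.array([f(q[0]-d[0]*1.5,q[1]-d[1]*1.5) for q,d in lines],np.float32); B=np.array([f(q[0]+d[0]*1.5,q[1]+d[1]*1.5) for q,d in lines],np.float32)
        S=lambda P:cv2.remap(g,P[:,0].reshape(-1,1),P[:,1].reshape(-1,1),cv2.INTER_LINEAR).ravel()
        return -np.clip(S(A)-S(B),-20,150).mean()
    best=min((minimize(cost,[p0[0]+i,p0[1]+j,p0[2]+k],method="Nelder-Mead",options=dict(initial_simplex=np.array([p0[0]+i,p0[1]+j,p0[2]+k])+np.array([[0,0,0],[4,0,0],[0,4,0],[0,0,.03]]),maxiter=200)) for i in(-6,-3,0,3,6) for j in(-6,0,6) for k in (-.03,.03)),key=lambda o:o.fun)
    return best.x.round(3),round(best.fun,1)
def tocar(c,p): # world pose -> carrier
    C,S=np.cos(c[2]),np.sin(c[2]); d=np.array(p[:2])-c[:2]
    return np.array([C*d[0]+S*d[1],-S*d[0]+C*d[1],(p[2]-c[2]+np.pi/2)%np.pi-np.pi/2]).round(3)
E
python3 - <<'E'
from h import *
r=dict(np.load("w2.npz"))
a=ray(r,239,173,46); b=ray(r,376,167,46); u=(b-a)/np.linalg.norm(b-a); yaw=np.arctan2(u[0],-u[1]) ; print(a,b)
yaw=np.arctan2(-(a-b)[0],(a-b)[1]); o=a-89*np.array([-np.sin(yaw),np.cos(yaw)])-3*np.array([np.cos(yaw),np.sin(yaw)])
c,f=carfit(r,[*o,yaw]); print(o,yaw,c,f)
for roi,L,p in [((281,93,318,161),65,(301,127)),((290,184,324,270),90,(308,228))]:
    for rng in ((90,172),(110,190)):
        x=boxfit(r,roi,L,30,ray(r,*p,54),rng); print(x,tocar(c,x[0]))
go(*ray(r,301,127,54),150,0)
E
```

```text
[416.46661912 362.80752744] [423.18940575 210.89465428]
[417.40432747 273.7619172 ] 0.044225370292827915 [4.15870e+02 2.77805e+02 4.40000e-02] -115.7
(array([4.62394e+02, 2.92730e+02, 8.80000e-02]), np.float64(0.853), 1267) [4.7135e+01 1.2864e+01 4.4000e-02]
(array([4.65562e+02, 2.93683e+02, 1.14000e-01]), np.float64(0.96), 1454) [50.342 13.677  0.07 ]
(array([3.51949e+02, 2.87175e+02, 2.80000e-02]), np.float64(0.931), 1650) [-6.3447e+01  1.2173e+01 -1.6000e-02]
(array([3.50487e+02, 2.87144e+02, 2.70000e-02]), np.float64(0.925), 1651) [-6.4909e+01  1.2206e+01 -1.7000e-02]
at [392.6 270.5 285.7] -0.001 tx 73.3 ty -22.4 tz 135.7 roll -0.001
```

step_arm(moves=[{"tx": 25, "ty": -8, "tz": 20, "roll": -0.05}, {"tx": 50, "ty": -16, "tz": 45, "roll": -0.114}, {"tx": 73, "ty": -23, "tz": 75, "roll": -0.114}, {"tx": 73, "ty": -23, "tz": 115, "roll": -0.114}, {"tx": 73, "ty": -23, "tz": 155, "roll": -0.114}, {"tx": 73, "ty": -23, "tz": 190, "roll": -0.114}, {"tx": 73, "ty": -23, "tz": 210, "roll": -0.114}, {"tx": 73, "ty": -23, "tz": 220, "roll": -0.114}, {"tx": 73, "ty": -23, "tz": 220, "roll": -0.114}], grip=65)

```text
t: 5.88
eef_pos: [465.2, 293.0, 63.7]
tcp_rot: [3.141, 0.003, 0.112]
ft_force: [-0.4, 0.1, 0.4]
opening: 0.685
grip_force: 0.0
```

```bash
python3 - <<'E'
from h import *
r=optics.read_camera("wrist"); cv2.imwrite("pics/w3.png",r["pixels"][:330]); go(465.6,293.7,33,.114)
print(env.state()["opening"])
E
```

```text
at [465.9 293.5  65.3] 0.113 tx -0.3 ty -0.2 tz 32.3 roll -0.001
0.6826408893956557
```

View pics/w3.png

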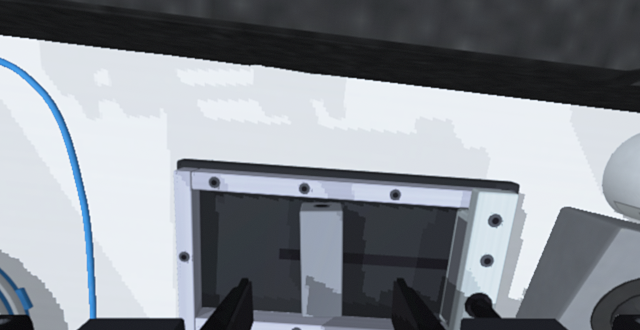

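The last picture shows the short bar at (322,260), centred between the fingers at (235,300) and (405,300). I'll go down and grip.

step_arm(moves=[{"tx": 0, "ty": 0, "tz": 15, "roll": 0}, {"tx": 0, "ty": 0, "tz": 26, "roll": 0}, {"tx": 0, "ty": 0, "tz": 32, "roll": 0}, {"tx": 0, "ty": 0, "tz": 32, "roll": 0}, {"tx": 0, "ty": 0, "tz": 32, "roll": 0}])

```text
t: 6.35
eef_pos: [465.6, 294.3, 33.5]
tcp_rot: [-3.142, -0.0, 0.114]
ft_force: [0.2, -0.0, -1.0]
opening: 0.683
grip_force: 0.0
```

step_arm(moves=[{"tx": 0, "ty": 0, "tz": 0, "roll": 0}, {"tx": 0, "ty": 0, "tz": 0, "roll": 0}, {"tx": 0, "ty": 0, "tz": 0, "roll": 0}, {"tx": 0, "ty": 0, "tz": 0, "roll": 0}, {"tx": 0, "ty": 0, "tz": 0, "roll": 0}, {"tx": 0, "ty": 0, "tz": 0, "roll": 0}], grip=0)

```text
t: 6.85
eef_pos: [465.5, 294.3, 33.1]
tcp_rot: [3.142, -0.0, 0.114]
ft_force: [-0.7, -0.5, -1.3]
opening: 0.32
grip_force: 0.0
```

```bash
cat >> h.py <<'E'
CAR=np.array([415.87,277.8,.044])
def gocar(x,y,z,yaw=0):
    C,S=np.cos(CAR[2]),np.sin(CAR[2]); s=env.state(); print("car now",tocar(CAR,[*s["eef_pos"][:2],s["tcp_rot"][2]]),s["ft_force"].round(1),round(s["opening"]*95.1,1),s["grip_force"])
    go(CAR[0]+C*x-S*y,CAR[1]+S*x+C*y,z,CAR[2]+yaw)
E
python3 -c "
from h import *
gocar(48,50,38)"
```

```text
car now [50.265 14.306  0.07 ] [-0.7 -0.5 -1.3] 30.5 0.0
at [465.5 294.3  33.1] 0.114 tx 0.2 ty -35.8 tz -4.9 roll 0.070
```

step_arm(moves=[{"tx": 0, "ty": 0, "tz": 0, "roll": 0}, {"tx": 0, "ty": 0, "tz": 0, "roll": 0}, {"tx": 0, "ty": 0, "tz": 0, "roll": 0}, {"tx": 0, "ty": 0, "tz": -3, "roll": 0}, {"tx": 0, "ty": 0, "tz": -5, "roll": 0.03}, {"tx": 0, "ty": -6, "tz": -5, "roll": 0.07}, {"tx": 0, "ty": -14, "tz": -5, "roll": 0.07}, {"tx": 0, "ty": -22, "tz": -5, "roll": 0.07}, {"tx": 0, "ty": -30, "tz": -5, "roll": 0.07}, {"tx": 0, "ty": -36, "tz": -5, "roll": 0.07}, {"tx": 0, "ty": -36, "tz": -5, "roll": 0.07}], grip=0)

```text
t: 7.77
eef_pos: [461.1, 331.3, 37.9]
tcp_rot: [-3.142, -0.0, 0.046]
ft_force: [-0.4, -0.3, 0.0]
opening: -0.0
grip_force: 0.0
```

```bash
python3 -c "
from h import *
gocar(55.5,50,33)"
```

```text
car now [4.7541e+01 5.1453e+01 2.0000e-03] [-0.4 -0.3  0. ] -0.0 0.0
at [461.1 331.3  37.9] 0.046 tx 8.0 ty 1.5 tz 4.9 roll 0.002
```

Opening 0 means the bar isn't held. I'll rise and re-measure.

step_arm(moves=[{"tx": 0, "ty": 0, "tz": -20, "roll": 0}, {"tx": 0, "ty": 0, "tz": -55, "roll": 0}, {"tx": -20, "ty": 10, "tz": -90, "roll": 0}, {"tx": -40, "ty": 20, "tz": -125, "roll": 0}, {"tx": -60, "ty": 30, "tz": -155, "roll": 0}, {"tx": -70, "ty": 40, "tz": -180, "roll": 0}, {"tx": -70, "ty": 40, "tz": -190, "roll": 0}, {"tx": -70, "ty": 40, "tz": -190, "roll": 0}, {"tx": -70, "ty": 40, "tz": -190, "roll": 0}], grip=65)

```text
t: 8.52
eef_pos: [393.2, 287.0, 228.0]
tcp_rot: [-3.141, -0.001, 0.044]
ft_force: [-0.2, -0.0, -0.7]
opening: 0.58
grip_force: 0.0
```

```bash
python3 - <<'E'
from h import *
for i in range(2): r=optics.read_camera("wrist")
np.savez("w4.npz",**r)
c,f=carfit(r,CAR); print("car",c,f)
for nm,L,x in (("s1",65,50.),("l1",90,-64.)):
    C,S=np.cos(CAR[2]),np.sin(CAR[2])
    for y in (14,50):
        w=[CAR[0]+C*x-S*y,CAR[1]+S*x+C*y]; u=[proj(r,[CAR[0]+C*a-S*b,CAR[1]+S*a+C*b,40]) for a,b in ((x-.5*L-8,y-26),(x+.5*L+8,y+26),(x-.5*L-8,y+26),(x+.5*L+8,y-26))]
        u=np.array(u); roi=[int(v) for v in (*u.min(0),*u.max(0))]; roi=[max(v,0) for v in roi]
        try: b=boxfit(r,roi,L,30,w,(110,190)); print(nm,y,roi,b,tocar(CAR,b[0]))
        except Exception as e: print(nm,y,roi,repr(e))
for v in range(60,330,8): print(v,''.join(' .:-=+*#%@'[int(g)//26] for g in r["pixels"][v,150:480:4].mean(1)))
E
```

```text
car [4.15884e+02 2.77894e+02 4.50000e-02] -121.6
s1 14 [289, 82, 345, 171] (array([4.65443e+02, 2.93423e+02, 1.16000e-01]), np.float64(0.972), 1921) [50.212 13.427  0.072]
s1 50 [250, 82, 307, 171] (array([486.66 , 275.096,   1.631]), np.float64(0.766), 79) [70.603 -5.815 -1.555]
l1 14 [291, 192, 343, 290] (array([349.092, 287.145,   3.173]), np.float64(0.918), 2164) [-6.6302e+01  1.2273e+01 -1.3000e-02]
l1 50 [255, 192, 308, 290] ValueError('attempt to get argmax of an empty sequence')
60 %%%%%%%%%%%%%%%%%%%%%%%%%%%%%%%%%%%%%%%%%%%%%%%%%%%%%%%%%%%%%%%%%%%%%@@@@@@@@@@@@@@
68 =%%%%%%%%%%%%%%%%%%%%%%%%%%%%%%%%%%%%%%%%%%%%%%%%%%%%%%%%%%%%%%%%%%%%%@@@@@@@@@@@@@
76 **%%%%%%%%%%%%%%%%%##*###+#%%%%%%%%%%%#*%%%%%%%%%%%%%+%%%%%%%%%%#*%%%%%%-*@@@@@@@@@
84 %+%%%%%%%%%%%@@@@%%##*######%%%%%%%%%%%%%%%%%%%%%%%%%%%%%%%%%%%###%%=%%#:+*@@@@@@@@
92 %**%%%%%%%@@@@@@@%%###-....:....:..:..:=++***.:..:.:..:..:..:...+%%%+%%+.#**@@@@@@+
100 %%+%%%@@@@@@@@@@@%%###-..::::::::::::::******:..::::::::::::::::-%%%%%%:.****@@@@%-
108 %%+#@@@@@@@@@@@@@%%#%%-...:::::::::::::******=...:::::::::::::::-%%%%%%..***%@@@@
[... 1678 characters left out ...]
 %%%%%%*+%%%%%%%%%%%%%%##-...::::::::::..******...::::::::::::-+%%:%%.:****%@@@@@@@@
276 %%%%%%%%%+=%%%%%%%%%%%%%#@@@@@@@%@@@@@@@*****+*******@@@@@@@@@*%%%%%**********%@%**
284 %%%%%%%%%%%%%#++#%%%%%%%+  =@@@@@@@@@@@@*****+@@%@%@%@@@@@@+  +@@@@@@@@@@**********
292 %%@@%%%%%%%%%%%%%%#+#%.    -@@@@@@@@@@@@@@@@@@@@@@@@@@@@@@@-.   .@@@@@@@@%*********
300        +#%%%%%%%%%%%#      .@@@@@@@@@@@@@@@@@@@@@@@@@@@@@@@:..    #@@@@@@**********
308 =++=.   +++%%%%%%%%.    .   %%%%%%%%%%%%%%%%%@@@@@@@@@@@@@@. ..    .@@@@@**********
316  +*+@:  ***+%%%%%#          *=%%%%%%%%%%%%%%%%%@@@@@@@@@@@@    .     *@@@*****###**
324 ........... *%%%.          .%%%+*+*++++++++++++=*#@@@@@@@@@:          .@@*+........
```

```bash
python3 - <<'E'
from h import *
r=dict(np.load("w4.npz")); s=env.state(); p=s["eef_pos"]; print(p.round(1),s["opening"]*95.1)
for dy in (-29,29): print("tip proj",proj(r,p+[0,dy,0]).round())
d=optics.read_camera("side"); 
for n,x in (("s1 top",[465.5,293.5,54]),("l1 top",[350,287,54]),("tcp",p)): print(n,proj(d,x).round(1))
print("s1 by side",ray(d,348,320,54).round(), "handle",ray(d,367,287,94).round())
# gray profile of side around bars
for v in range(300,345,3): print(v,''.join(' .:-=+*#%@'[int(g)//26] for g in d["pixels"][v,320:430:1].mean(1)))
E
```

```text
[393.  286.9 226.8] 62.03762314716458
tip proj [374. 274.]
tip proj [269. 269.]
s1 top [347.1 322.2]
l1 top [399.5 321.9]
tcp [384.  252.2]
s1 by side [464. 285.] handle [421. 209.]
300 @@@@@@@@@@@@@@@@@@@@@@@@%%%%%%%%%%%%%%%%%%%%%%%%%%%%@%@@@%@%@@@@@@@@@@@@@@@@@@@@@@@@@@@@@@@*******************
303 @@@@-#####*#%+*+*++++++++++++++++++++++++##########%***********+************+**********#%#********************
306 @@@@-.%%%%.-%+===========================#%:+###*.+%+==================================#+-**#####@@###########
309 @@@@-.%%%%.:*****************************#+.=%%%%.-#***********************************#=.+**%@@@@@@@@@@@@@@@@
312 @@@@-.%%%%. ..............  ................-#%%%- .................  ....................:***@@@@@@@@@@@@@@@@
315 %%%%-.@++#:...............   ...............:+*++%................... .....................-*@@@@@@@@@@@@@@@@@
318 %%%%-.@%%%:......:::::::::::------=------:...=%%%%:......:---------------=====--------------=%@@@@@@@@@@@@@@@@
321 %%%%-.@%%%-..*****************************...-#%%%*......:****************************************#@@@@@@@@@@@
324 %%%%-.@%%%-.:=************************++++* ..=%%%%......:+**+++++++*******************************#@@@@@@@@@@
327 %%%%-.%+-*=..=+++++++++++++++++++++++++++++  .=%+=*-.....:+++++++++++++++++++++++++++++++++++++++++%@@@@@@@@@@
330 %%%%-.%%%%+ .=++++++++++++++++++++++++++++- ..-*%%%@  ...:++++++++++++++++++++++++++++++++++++++++****@@@@@@@@
333 %%%%-.%%%%*  -++++==============++++-=----:....=%%%%: ....------=-=------+++++++++++++++=========++****@@@@@@@
336 %%%%-.%%%%+  ............... ..................-%%%%*................... . ......................+****#@@@@@@@
339 %%%%-.#%%%*....................................:+%%%%............................................:*##@@@@@@@@@
342 %%%%-.#=--#.....................................=#=-=-............................................-%@@@@@@@@@@
```

```bash
python3 - <<'E'
from h import *
s=env.state(); p=s["eef_pos"]; d=optics.read_camera("side"); c,k=np.cos(.044),np.sin(.044)
for dy in (-37,37):
  for dz in (0,25): print(dy,dz,proj(d,p+[-k*dy,c*dy,dz]).round(1))
for v in range(190,285,2): print(v,''.join(' .:-=+*#%@'[int(g)//26] for g in d["pixels"][v,340:430:1].mean(1)))
E
```

```text
-37 0 [382.3 244.1]
-37 25 [382.9 233.6]
37 0 [385.9 260.8]
37 25 [386.6 249.8]
190 @@@@@@@@@@@@@@@@@@@@@@@@@@@@-:==----:........ ...................::::::::::::::::::-+++*@@
192 @@@@@@@@@@@@@@@@@@@@@@@@@@@@*..-:--:.............................-%%%%#######@@@@@@@@@@@@@
194 @@@@@@@@@@@@@@@@@@@@@@@@@@@@@@@@*-.....................................*@@@@@@@@@@@@@@@@@@
196 @@@@@@@@@@@@@@@@@@@@@@@@@@@@@@@%*:.....::.........................::....*@@@@@@@@@@@@@@@@@
198 %%%%%%%%%%%%=====------:....................:-:.............:-:.........:@@@@@@@@@@@@@@@@@
200 .................................. .....................................-@@@@@@@@@@@@@@@@@
202 .:---++++++++++++++++++******##+.. .....................................-%%%%%%%%%%@@@@@@@
204 @@@@@@@@@@@@@@@@@@@@@@@@@@@@@@@=.:                                       ......:.:-=***%%%
206 @@@@@@@@@@@@@@@@@@@@@@@@@@@@@@@+.:                                       ...:..:.......:..
208 @@@@@@@@@@@@@@@@@@@@@@@%#*****%#..                                      ..:.:.....:..:....
210 @@@@@@@@@@@@@@@@%@%#*********+==+.   ::.                         .
[... 2823 characters left out ...]
#+=-@@@@@@@@@@@@@@@@@@@***+++**+++++==::-:-===+++**
272 ++*+++===-:....:++++++++++*##%###%#+*##*+-@@@@@@@@@@@@@@@@@@@**+=... .   ........ . .  ...
274 *+-....:::::....=++*+++++++*#%%%%%#**##*+-@@@@@@@@@@@@@@@@@@*:    ..   . .. ..............
276 +-.:.::::::::::...:=++****+*******+**#%*+-@@@@@@@@@@@@@@@%=....   ........................
278 *+:....::::::.......-+++*++*%##*++++***+=*@@@@@@@@@@@@@%=....... .........................
280 +++=:...............:=++**+%%%%*++++++++-@@@@@@@@@@@@@@:..........................  .. .. 
282 +++*++=-:...........-++++**#**#+++++++++-@@@@@@@@@@@@@# .........  .    ....        ..    
284 ****+*+++++=--:::::=======*#**++=======-:%%@@@@@@@@@@%%:..........       .
```

The side view puts the real fingertips well above the reported TCP, by about 35 mm, which explains the empty grasp. I'll refine that offset using the wrist image, where the opening is known.

```bash
python3 - <<'E'
from h import *
s=env.state(); r=optics.read_camera("wrist"); p=s["eef_pos"]; print(p.round(1),s["opening"]*95.1)
k=s["opening"]*95.1/2; c,q=np.cos(.044),np.sin(.044)
for dz in (0,10,20,30,40): print(dz,proj(r,p+[-q*k,c*k,dz]).round(1),proj(r,p+[q*k,-c*k,dz]).round(1), "outer",proj(r,p+[-q*(k+12),c*(k+12),dz]).round(1))
for v in range(268,304,2): print(v,''.join(' .:-=+*#%@'[int(g)//26] for g in r["pixels"][v,220:275].mean(1)),'|',''.join(' .:-=+*#%@'[int(g)//26] for g in r["pixels"][v,370:425].mean(1)))
E
```

```text
[393.  287.  226.7] 64.32961169512402
0 [263.5 271.6] [379.9 271.6] outer [241.7 271.6]
10 [260.9 278.5] [382.6 278.5] outer [238.1 278.5]
20 [258.  286.1] [385.5 286.1] outer [234.2 286.1]
30 [254.8 294.4] [388.7 294.4] outer [229.8 294.4]
40 [251.3 303.7] [392.3 303.6] outer [225.  303.7]
268 %%%%%%%%%%%%%%%%#%#*#####+--:...........::::::::::::::: | ::::::::::::::::::::::::---=+#%%%%@@%+-:::-+%%%%%%+:.::
270 %%%%%%%%%%%%%%%%#%%%%%%%#*---...........::::::::::::::: | ::::::::::::::::::::::::---=+#%%%%@@#=:...:+%%%%%%+::::
272 %%%%%%%%%%%%%%%%#%%#%%%%%*--:.........................: | :::::::::::::::::::::::::--=*#%%%%%@%#=--=*%%%%%%%+....
274 %%%%%%%%%%%%%%%%%####%%%%*=*%%%%%%%%%%%%%%%%%%%%%%%%#++ | %%%%%%%%%%%%%%%%%%%%%%%%%#++*%%%%%%%%%%%%%%%%%%%%**++++
276 %%%%%%%%%%%%%%%%%%%%%%%%%#%@@@@@@@@@@@@@@@@@@@@@@@@@@@@ | @@@@@@@@@@@@@@@@@@@@@@@@@@%**%@@@@%%%%%%%%%%%%%%%******
278 %%%%%%%%%%%%%%%%%%%%%%*=----=%@@@@@@@@@@@@@@@@@@@@@@@@@ | @@@@@@@@@@@@@@@@@@@@@@@@@%=::--=*%@@%%%%%%%%%%%%%*%@@@@
280 %%%%%%%%%%%%%%%%%%%%%+.     :+%%@@@@@@@@@@@@@@@@@@@@@@@ | @@@@@@@@@@@@@@@@@@@@@@@%%*:     .+%%%%
[... 615 characters left out ...]
#++++=+=.                    -#@@@@@@@@@@@@@@@@@@@@@ | @@@@@@@@@@@@@@@@@@@@@%=. ......             =%@@@@@@@@@
294 %%%%%%#+=.                      :*@@@@@@@@@@@@@@@@@@@@@ | @@@@@@@@@@@@@@@@@@@@@%-  ......              :*%@@@@@@@
296 %%%%%%#=.                       :*@%%%@@@@@@@@@@@@@@@@@ | @@@@@@@@@@@@@@@@@@@@@%-  .......               :*@@@@@@
298 %%%%%+:                         .*@%%%%@@@@@@@@@@@@@@@@ | @@@@@@@@@@@@@@@@@@@@@%: .........               .+@@@@@
300 %%%*-                           .*@%%%%%@@@@@@@@@@@@@@@ | @@@@@@@@@@@@@@@@@@@@@%: ..........                :*%@@
302 @#=.                            .*@%%%%%%%@@@@@@@@@@@@@ | @@@@@@@@@@@@@@@@@@@@@%: ...........                .=%@
```

Both cameras agree that the true tip is about 37 mm above the reported TCP, so I'll use z_tip = z + 37 from here and retry.

step_arm(moves=[{"tx": 25, "ty": -1, "tz": 20, "roll": -0.03}, {"tx": 50, "ty": -2, "tz": 45, "roll": -0.072}, {"tx": 73, "ty": -3.3, "tz": 75, "roll": -0.072}, {"tx": 73, "ty": -3.3, "tz": 115, "roll": -0.072}, {"tx": 73, "ty": -3.3, "tz": 150, "roll": -0.072}, {"tx": 73, "ty": -3.3, "tz": 180, "roll": -0.072}, {"tx": 73, "ty": -3.3, "tz": 200, "roll": -0.072}, {"tx": 73, "ty": -3.3, "tz": 210, "roll": -0.072}, {"tx": 73, "ty": -3.3, "tz": 218, "roll": -0.072}, {"tx": 73, "ty": -3.3, "tz": 222, "roll": -0.072}, {"tx": 73, "ty": -3.3, "tz": 222, "roll": -0.072}], grip=50)

```text
t: 9.68
eef_pos: [466.1, 293.6, 5.9]
tcp_rot: [3.141, 0.0, 0.116]
ft_force: [-0.3, 0.5, 0.5]
opening: 0.527
grip_force: 0.0
```

step_arm(moves=[{"tx": 0, "ty": 0, "tz": 2, "roll": 0}, {"tx": 0, "ty": 0, "tz": 4, "roll": 0}, {"tx": 0, "ty": 0, "tz": 6, "roll": 0}, {"tx": 0, "ty": 0, "tz": 6, "roll": 0}, {"tx": 0, "ty": 0, "tz": 6, "roll": 0}, {"tx": 0, "ty": 0, "tz": 6, "roll": 0}, {"tx": 0, "ty": 0, "tz": 6, "roll": 0}, {"tx": 0, "ty": 0, "tz": 6, "roll": 0}], grip=0)

```text
t: 10.35
eef_pos: [466.0, 293.5, 0.2]
tcp_rot: [3.142, -0.0, 0.116]
ft_force: [-0.5, -0.7, 4.0]
opening: 0.251
grip_force: 30.0
```

```bash
python3 -c "
from h import *
gocar(48,50,3)"
```

```text
car now [50.817 13.487  0.072] [-0.5 -0.7  4. ] 23.8 30.000649988651276
at [4.660e+02 2.935e+02 2.000e-01] 0.116 tx -0.2 ty -36.6 tz -2.8 roll 0.072
```

step_arm(moves=[{"tx": 0, "ty": 0, "tz": -2, "roll": 0}, {"tx": 0, "ty": 0, "tz": -4, "roll": 0.03}, {"tx": -1, "ty": -6, "tz": -4, "roll": 0.072}, {"tx": -1, "ty": -14, "tz": -4, "roll": 0.072}, {"tx": -1, "ty": -22, "tz": -4, "roll": 0.072}, {"tx": -1, "ty": -30, "tz": -4, "roll": 0.072}, {"tx": -1, "ty": -37, "tz": -4, "roll": 0.072}, {"tx": -1, "ty": -37, "tz": -4, "roll": 0.072}, {"tx": -1, "ty": -37, "tz": -4, "roll": 0.072}])

```text
t: 11.1
eef_pos: [460.4, 330.5, 3.8]
tcp_rot: [3.141, 0.0, 0.045]
ft_force: [1.5, 0.1, -2.0]
opening: 0.247
grip_force: 30.0
```

```bash
python3 -c "
from h import *
gocar(55.5,50,0)"
```

```text
car now [4.6794e+01 5.0737e+01 1.0000e-03] [ 1.5  0.1 -2. ] 23.5 29.99970406293869
at [460.4 330.5   3.8] 0.045 tx 8.7 ty 0.7 tz 3.8 roll 0.001
```

step_arm(moves=[{"tx": 0, "ty": 0, "tz": 1.5, "roll": 0}, {"tx": 1, "ty": 0, "tz": 2.5, "roll": 0}, {"tx": 3, "ty": 0, "tz": 3.2, "roll": 0}, {"tx": 5, "ty": 0, "tz": 3.6, "roll": 0}, {"tx": 6, "ty": 0, "tz": 3.8, "roll": 0}, {"tx": 7, "ty": 0, "tz": 3.8, "roll": 0}, {"tx": 8, "ty": 0, "tz": 3.8, "roll": 0}, {"tx": 9, "ty": 0, "tz": 3.8, "roll": 0}])

```text
t: 11.77
eef_pos: [469.8, 330.5, 0.3]
tcp_rot: [3.142, -0.0, 0.044]
ft_force: [-2.0, 0.2, 1.3]
opening: 0.25
grip_force: 30.0
```

step_arm(moves=[{"tx": 0.5, "ty": 0, "tz": 0, "roll": 0}, {"tx": 1, "ty": 0, "tz": 0, "roll": 0}, {"tx": 1.5, "ty": 0, "tz": 0, "roll": 0}, {"tx": 1.5, "ty": 0, "tz": 0, "roll": 0}])

```text
t: 12.1
eef_pos: [469.7, 330.4, 0.3]
tcp_rot: [3.141, 0.003, 0.044]
ft_force: [-7.9, 0.1, 5.3]
opening: 0.251
grip_force: 30.0
```

step_arm(moves=[{"tx": -1, "ty": 0, "tz": 0, "roll": 0}, {"tx": -1, "ty": 0, "tz": 0, "roll": 0}, {"tx": -1, "ty": 0, "tz": 0, "roll": 0}, {"tx": -1, "ty": 0, "tz": -3, "roll": 0}, {"tx": -1, "ty": 0, "tz": -15, "roll": 0}, {"tx": -1, "ty": 0, "tz": -35, "roll": 0}, {"tx": -25, "ty": 0, "tz": -50, "roll": 0}, {"tx": -60, "ty": 10, "tz": -50, "roll": 0.016}, {"tx": -95, "ty": 25, "tz": -50, "roll": 0.016}, {"tx": -122, "ty": 38, "tz": -50, "roll": 0.016}, {"tx": -122, "ty": 38, "tz": -50, "roll": 0.016}, {"tx": -122, "ty": 38, "tz": -50, "roll": 0.016}], grip=40)

```text
t: 13.1
eef_pos: [350.6, 287.2, 51.4]
tcp_rot: [-3.141, -0.001, 0.028]
ft_force: [0.5, 0.6, -0.6]
opening: 0.422
grip_force: 0.0
```

```bash
python3 - <<'E'
from h import *
r=optics.read_camera("wrist")
C,S=np.cos(CAR[2]),np.sin(CAR[2]); L=65;x,y=55.5,50.7
w=[CAR[0]+C*x-S*y,CAR[1]+S*x+C*y]; u=np.array([proj(r,[CAR[0]+C*a-S*b,CAR[1]+S*a+C*b,40]) for a in (x-40,x+32) for b in (y-26,y+26)])
roi=[max(int(v),0) for v in (*u.min(0),*u.max(0))]; b=boxfit(r,roi,65,30,w,(110,190)); print(roi,b,tocar(CAR,b[0]))
print(proj(r,[350,287,54]))
go(350,287.1,0,.028)
E
```

```text
[180, 0, 295, 121] (array([4.70887e+02, 3.31738e+02, 8.10000e-02]), np.float64(0.867), 5223) [5.7336e+01 5.1466e+01 3.7000e-02]
[322.08709381 274.37057969]
at [351.8 287.8  51.2] 0.028 tx -1.8 ty 0.6 tz 51.2 roll -0.000
```

step_arm(moves=[{"tx": -1, "ty": 0, "tz": 20, "roll": 0}, {"tx": -1, "ty": 0, "tz": 38, "roll": 0}, {"tx": -1, "ty": 0, "tz": 46, "roll": 0}, {"tx": -1, "ty": 0, "tz": 51, "roll": 0}, {"tx": -1, "ty": 0, "tz": 51, "roll": 0}])

```text
t: 13.57
eef_pos: [350.3, 287.3, -1.4]
tcp_rot: [3.141, 0.001, 0.028]
ft_force: [0.6, 0.5, -0.4]
opening: 0.417
grip_force: 0.0
```

step_arm(moves=[{"tx": 0, "ty": 0, "tz": 0, "roll": 0}, {"tx": 0, "ty": 0, "tz": 0, "roll": 0}, {"tx": 0, "ty": 0, "tz": 0, "roll": 0}, {"tx": 0, "ty": 0, "tz": 0, "roll": 0}, {"tx": 0, "ty": 0, "tz": 0, "roll": 0}], grip=0)

```text
t: 13.98
eef_pos: [350.3, 287.5, -0.2]
tcp_rot: [-3.141, -0.001, 0.028]
ft_force: [-0.1, -2.5, 6.7]
opening: 0.252
grip_force: 30.0
```

```bash
python3 -c "
from h import *
gocar(-55,50.5,4)"
```

```text
car now [-6.5069e+01  1.2549e+01 -1.6000e-02] [-0.1 -2.5  6.7] 24.0 29.999773800373077
at [ 3.503e+02  2.875e+02 -2.000e-01] 0.028 tx 9.5 ty -38.1 tz -4.2 roll -0.016
```

step_arm(moves=[{"tx": 0, "ty": 0, "tz": -2, "roll": 0}, {"tx": 0, "ty": 0, "tz": -4, "roll": -0.016}, {"tx": 2, "ty": -7, "tz": -4, "roll": -0.016}, {"tx": 4, "ty": -15, "tz": -4, "roll": -0.016}, {"tx": 6, "ty": -23, "tz": -4, "roll": -0.016}, {"tx": 8, "ty": -31, "tz": -4, "roll": -0.016}, {"tx": 9.5, "ty": -38, "tz": -4, "roll": -0.016}, {"tx": 9.5, "ty": -38, "tz": -3.5, "roll": -0.016}, {"tx": 9.5, "ty": -38, "tz": -2.5, "roll": -0.016}, {"tx": 9.5, "ty": -38, "tz": -1.5, "roll": -0.016}, {"tx": 11, "ty": -38, "tz": -0.7, "roll": -0.016}, {"tx": 12.5, "ty": -38, "tz": -0.2, "roll": -0.016}])

```text
t: 14.98
eef_pos: [360.2, 325.0, -0.3]
tcp_rot: [3.141, 0.002, 0.043]
ft_force: [-12.9, 0.5, 21.7]
opening: 0.248
grip_force: 30.0
```

step_arm(moves=[{"tx": 1, "ty": 0, "tz": 0, "roll": 0}, {"tx": 2, "ty": 0, "tz": 0, "roll": 0}, {"tx": 3, "ty": 0, "tz": 0, "roll": 0}, {"tx": 4, "ty": 0, "tz": 0, "roll": 0}, {"tx": 5, "ty": 0, "tz": 0, "roll": 0}, {"tx": 5.5, "ty": 0, "tz": 0, "roll": 0}, {"tx": 6, "ty": 0, "tz": 0, "roll": 0}])

```text
t: 15.57
eef_pos: [363.5, 324.9, -0.3]
tcp_rot: [3.139, 0.006, 0.043]
ft_force: [-25.1, 8.5, 16.3]
opening: 0.245
grip_force: 30.0
```

```bash
python3 -c "
from h import *
gocar(-47,50.5,0)"
```

```text
car now [-5.0203e+01  4.9405e+01 -1.0000e-03] [-25.1   8.5  16.3] 23.3 30.011377930641174
at [ 3.635e+02  3.249e+02 -3.000e-01] 0.043 tx 3.2 ty -1.1 tz -0.3 roll -0.001
```

step_arm(moves=[{"tx": -3, "ty": 0, "tz": -0.5, "roll": 0}, {"tx": -6, "ty": 0, "tz": -1.5, "roll": 0}, {"tx": -6, "ty": 0, "tz": -2, "roll": 0}, {"tx": -6, "ty": 0, "tz": -2, "roll": 0}])

```text
t: 15.9
eef_pos: [361.6, 325.5, 1.5]
tcp_rot: [-3.142, -0.0, 0.044]
ft_force: [-0.5, -0.3, -2.7]
opening: 0.25
grip_force: 30.0
```

```bash
python3 -c "
from h import *
gocar(-47,50.5,0)"
```

```text
car now [-52.091  50.027  -0.   ] [-0.5 -0.3 -2.7] 23.8 29.998187720775604
at [361.6 325.5   1.5] 0.044 tx 5.1 ty -0.5 tz 1.5 roll -0.000
```

step_arm(moves=[{"tx": 1, "ty": 0, "tz": 0.3, "roll": 0}, {"tx": 2, "ty": 0, "tz": 0.5, "roll": 0}, {"tx": 3, "ty": 0, "tz": 0.5, "roll": 0}, {"tx": 4, "ty": 0, "tz": 0.5, "roll": 0}, {"tx": 4, "ty": 0, "tz": 0.5, "roll": 0}])

```text
t: 16.32
eef_pos: [363.6, 325.1, 0.5]
tcp_rot: [3.14, 0.004, 0.044]
ft_force: [-9.8, 2.4, 1.0]
opening: 0.252
grip_force: 30.0
```

step_arm(moves=[{"tx": 0.5, "ty": 0, "tz": 0, "roll": 0}, {"tx": 1, "ty": 0, "tz": 0, "roll": 0}, {"tx": 1.5, "ty": 0, "tz": 0, "roll": 0}, {"tx": 2, "ty": 0, "tz": 0, "roll": 0}, {"tx": 2, "ty": 0, "tz": 0, "roll": 0}])

```text
t: 16.73
eef_pos: [363.5, 324.7, 0.4]
tcp_rot: [3.138, 0.007, 0.044]
ft_force: [-19.8, 5.1, 5.5]
opening: 0.252
grip_force: 30.0
```

step_arm(moves=[{"tx": -2, "ty": 0, "tz": 0, "roll": 0}, {"tx": -2.5, "ty": 0, "tz": 0.5, "roll": 0}, {"tx": -2.5, "ty": 0, "tz": 0.5, "roll": 0}, {"tx": -2.5, "ty": 0, "tz": -2, "roll": 0}, {"tx": -2.5, "ty": 0, "tz": -15, "roll": 0}, {"tx": -2, "ty": 0, "tz": -40, "roll": 0}, {"tx": 5, "ty": 10, "tz": -80, "roll": 0}, {"tx": 15, "ty": 20, "tz": -120, "roll": 0}, {"tx": 25, "ty": 30, "tz": -155, "roll": 0}, {"tx": 30, "ty": 38, "tz": -180, "roll": 0}, {"tx": 30, "ty": 38, "tz": -190, "roll": 0}, {"tx": 30, "ty": 38, "tz": -190, "roll": 0}], grip=40)

```text
t: 17.73
eef_pos: [400.5, 289.2, 193.7]
tcp_rot: [-3.139, -0.005, 0.043]
ft_force: [-0.5, -0.4, 0.4]
opening: 0.422
grip_force: 0.0
```

```bash
cat >> h.py <<'E'
def chk(r,bars):
    C,S=np.cos(CAR[2]),np.sin(CAR[2])
    for nm,L,x,y in bars:
        f=lambda a,b:[CAR[0]+C*a-S*b,CAR[1]+S*a+C*b]
        hi=88 if L==65 else -2; lo=8 if L==65 else x-L/2-10
        u=np.array([proj(r,[*f(a,b),40]) for a in (lo+3,hi-3) for b in (y-24,y+24)])
        m=(max(int(u[:,0].min()),0),max(int(u[:,1].min()),0),int(u[:,0].max()),int(u[:,1].max()))
        b=boxfit(r,m,L,30,f(x,y),(110,190)); print(nm,m,b,tocar(CAR,b[0]))
E
python3 - <<'E'
from h import *
r=optics.read_camera("wrist"); r=optics.read_camera("wrist"); np.savez("w5.npz",**r); print(carfit(r,CAR))
chk(r,[("s1",65,55,50),("l1",90,-48,50)])
go(436,-116,150,-.406)
E
```

```text
(array([4.15710e+02, 2.77963e+02, 4.40000e-02]), np.float64(-112.1))
s1 (248, 95, 306, 182) (array([4.68999e+02, 3.30677e+02, 4.40000e-02]), np.float64(0.92), 2201) [55.403 50.489  0.   ]
l1 (253, 200, 307, 296) (array([3.67033e+02, 3.25263e+02, 4.60000e-02]), np.float64(0.863), 2341) [-4.6702e+01  4.9565e+01  2.0000e-03]
at [399.  289.  190.7] 0.043 tx 19.4 ty 406.3 tz 40.7 roll 0.449
```

Both bars are butted and square. Now the short bar on the bench; first I'll check clearance to the jog box.

```bash
python3 - <<'E'
from h import *
r=dict(np.load("w1.npz"))
for p,z in (((118,122),60),((38,98),90),((188,100),45),((165,200),45),((60,25),70)): print(p,ray(r,*p,z).round())
s=optics.read_camera("side")
d=optics.read_camera("scene")
print("estop",tri(s,(351,252),d,(272,215)).round(),"stick",tri(s,(356,262),d,(259,198)).round())
E
```

```text
(118, 122) [454.  22.]
(38, 98) [463.  82.]
(188, 100) [491. -41.]
(165, 200) [380. -29.]
(60, 25) [531.  77.]
estop [458.  10.  80.] stick [448.  83.  91.]
```

step_arm(moves=[{"tx": 1, "ty": 35, "tz": 0, "roll": 0.05}, {"tx": 2, "ty": 75, "tz": 0, "roll": 0.1}, {"tx": 4, "ty": 115, "tz": 0, "roll": 0.15}, {"tx": 6, "ty": 155, "tz": 0, "roll": 0.2}, {"tx": 8, "ty": 195, "tz": 0, "roll": 0.25}, {"tx": 10, "ty": 235, "tz": 0, "roll": 0.3}, {"tx": 12, "ty": 275, "tz": 0, "roll": 0.35}, {"tx": 14, "ty": 315, "tz": 0, "roll": 0.4}, {"tx": 16, "ty": 355, "tz": 0, "roll": 0.449}, {"tx": 18, "ty": 390, "tz": 10, "roll": 0.449}, {"tx": 19, "ty": 406, "tz": 20, "roll": 0.449}, {"tx": 19, "ty": 406, "tz": 20, "roll": 0.449}], grip=60)

```text
t: 18.93
eef_pos: [435.1, -117.8, 168.4]
tcp_rot: [3.141, 0.004, -0.408]
ft_force: [-0.7, 1.5, -0.8]
opening: 0.633
grip_force: 0.0
```

```bash
python3 - <<'E'
from h import *
for i in range(3): r=optics.read_camera("wrist")
np.savez("w6.npz",**r); p=proj(r,[436,-116,24]); print(p)
roi=[max(int(v),0) for v in (p[0]-70,p[1]-80,p[0]+70,p[1]+80)]
for rng in ((85,160),(100,185)):
    b=boxfit(r,roi,65,0,[436,-116],rng); print(b)
go(436,-116,20,-.406)
E
```

```text
[321.92545466 211.37556733]
(array([ 419.801, -122.557,    2.989]), np.float64(0.046), 90)
(array([ 434.325, -122.075,    2.458]), np.float64(0.667), 2943)
at [ 435.4 -114.7  170.4] -0.405 tx 1.1 ty 0.9 tz 150.4 roll 0.001
```

```bash
python3 - <<'E'
from h import *
r=dict(np.load("w6.npz")); im=r["pixels"]
for v in range(140,280,6): print(v,' '.join('%3d'%g for g in im[v,252:394:6].mean(1)))
E
```

```text
140 241 230 237 237 236 237 236 237 237 237 237 237 236 236 237 237 238 237 237 236 237 237 236 236
146 236  33 237 237 236 237 237 237 237 237 237 237 236 237 237 237 236 237 236 237 236 236 236 236
152 237 243 231 238 237 237 236 237 236 237 237 237 238 238 237 237 236 236 237 236 237 237 236 236
158 237 238  45 237 237 236 236 237 237 237 238 237 237 236 237 237 237 237 237 237 237 237 236 236
164 236 237 241 231 236 237 237 223 223 224 222 222 232 237 237 237 237 236 237 236 236 236 237 236
170 237 237 237  45 237 238 237 223 224 223 180 182 182 206 229 239 216 236 237 236 236 236 237 237
176 237 238 238 243 232 237 237 222 223 226 166 166 165 166 177 176 176 238 237 237 237 236 236 237
182 238 238 237 237  57 237 237 223 222 226 163 164 162 163 177 176 175 238 237 237 237 237 237 236
188 238 238 236 236 242 223 237 222 223 225 163 164 162 162 177 176 177 238 237 237 237 236 236 236
194 237 238 237 237 237 108 238 222 222 224 164 163 162 161 177 175 177 238 237 237 237 236 236 236
200 237 237 236 237 237 238 144 222 223 225 163 162 162 163 179 176 176 238 237 237 236 236 236 236

[... 599 characters left out ...]

242 237 237 236 236 237 237 236 236 237 238 162 160 160 159 238 237 237 237 237 236 236 237 237 237
248 236 236 236 236 236 237 236 237 237 236 237 245 237 237 237 237 237 237 237 237 237 237 237 236
254 237 236 236 237 237 237 237 237 237 237 237  50 238 237 237 237 237 237 237 236 236 236 236 236
260 237 237 237 237 236 237 237 237 237 237 237 240 185 237 237 237 237 237 236 236 236 236 236 236
266 237 237 237 237 237 236 237 237 237 237 237 237 174 240 237 237 237 236 236 236 236 236 236 236
272 237 237 236 236 237 237 238 237 236 237 237 237 236  46 237 236 236 236 236 236 236 236 236 236
278 100 237 237 237 237 236 237 237 237 237 237 237 236 244 246 237 237 236 236 235 236 236 236 221
```

```bash
python3 - <<'E'
from h import *
r=dict(np.load("w6.npz")); print(boxfit(r,[290,150,345,260],65,0,[436,-116],(130,170)))
E
```

```text
(array([ 434.636, -115.17 ,    2.734]), np.float64(0.909), 1880)
```

step_arm(moves=[{"tx": 0, "ty": 0, "tz": 25, "roll": 0}, {"tx": 0, "ty": 0, "tz": 60, "roll": 0}, {"tx": 0, "ty": 0, "tz": 100, "roll": 0}, {"tx": 0, "ty": 0, "tz": 130, "roll": 0}, {"tx": 0, "ty": 0, "tz": 145, "roll": 0}, {"tx": 0, "ty": 0, "tz": 150, "roll": 0}, {"tx": 0, "ty": 0, "tz": 150, "roll": 0}], grip=60)

```text
t: 19.67
eef_pos: [435.5, -114.3, 20.4]
tcp_rot: [3.142, 0.002, -0.403]
ft_force: [0.1, 0.0, -0.3]
opening: 0.632
grip_force: 0.0
```

step_arm(moves=[{"tx": -1, "ty": 0, "tz": 20, "roll": 0}, {"tx": -1, "ty": 0, "tz": 35, "roll": 0}, {"tx": -1, "ty": 0, "tz": 44, "roll": 0}, {"tx": -1, "ty": 0, "tz": 49, "roll": 0}, {"tx": -1, "ty": 0, "tz": 49, "roll": 0}])

```text
t: 20.08
eef_pos: [435.1, -115.0, -27.9]
tcp_rot: [3.142, -0.0, -0.405]
ft_force: [0.1, 0.0, 0.3]
opening: 0.634
grip_force: 0.0
```

step_arm(moves=[{"tx": 0, "ty": 0, "tz": 0, "roll": 0}, {"tx": 0, "ty": 0, "tz": 0, "roll": 0}, {"tx": 0, "ty": 0, "tz": 0, "roll": 0}, {"tx": 0, "ty": 0, "tz": 0, "roll": 0}, {"tx": 0, "ty": 0, "tz": 0, "roll": 0}, {"tx": 0, "ty": 0, "tz": 0, "roll": 0}, {"tx": 0, "ty": 0, "tz": 0, "roll": 0}, {"tx": 0, "ty": 0, "tz": 0, "roll": 0}], grip=0)

```text
t: 20.75
eef_pos: [434.9, -115.2, -27.9]
tcp_rot: [3.142, -0.0, -0.405]
ft_force: [-0.4, -0.7, 5.2]
opening: 0.251
grip_force: 30.0
```

```bash
python3 -c "
from h import *
gocar(48,0,100)"
```

```text
car now [   1.707 -393.486   -0.449] [-0.4 -0.7  5.2] 23.9 30.000799298286438
at [ 434.9 -115.2  -27.9] -0.405 tx -129.2 ty -374.5 tz -127.9 roll -0.449
```

step_arm(moves=[{"tx": 0, "ty": 0, "tz": -25, "roll": 0}, {"tx": 0, "ty": 0, "tz": -62, "roll": 0}, {"tx": 0, "ty": 0, "tz": -100, "roll": 0}, {"tx": -8, "ty": -22, "tz": -130, "roll": -0.03}, {"tx": -20, "ty": -58, "tz": -140, "roll": -0.08}, {"tx": -33, "ty": -95, "tz": -140, "roll": -0.13}, {"tx": -46, "ty": -132, "tz": -140, "roll": -0.18}, {"tx": -59, "ty": -170, "tz": -140, "roll": -0.23}, {"tx": -72, "ty": -208, "tz": -140, "roll": -0.28}, {"tx": -85, "ty": -246, "tz": -140, "roll": -0.33}, {"tx": -98, "ty": -284, "tz": -140, "roll": -0.39}, {"tx": -111, "ty": -320, "tz": -140, "roll": -0.449}])

```text
t: 21.75
eef_pos: [458.4, 224.8, 111.6]
tcp_rot: [3.141, 0.001, 0.047]
ft_force: [1.3, -0.7, -2.3]
opening: 0.25
grip_force: 30.0
```

```bash
python3 -c "
from h import *
gocar(46,0,60)"
```

```text
car now [ 4.0185e+01 -5.4796e+01  3.0000e-03] [ 1.3 -0.7 -2.3] 23.8 29.999274909496307
at [458.4 224.8 111.6] 0.047 tx 6.0 ty -54.8 tz 51.6 roll 0.003
```

step_arm(moves=[{"tx": 3, "ty": -25, "tz": 10, "roll": 0.003}, {"tx": 6, "ty": -48, "tz": 30, "roll": 0.003}, {"tx": 6, "ty": -55, "tz": 55, "roll": 0.003}, {"tx": 6, "ty": -55, "tz": 75, "roll": 0.003}, {"tx": 6, "ty": -55, "tz": 85, "roll": 0.003}, {"tx": 6, "ty": -55, "tz": 90, "roll": 0.003}, {"tx": 6, "ty": -55, "tz": 90, "roll": 0.003}])

```text
t: 22.33
eef_pos: [462.2, 277.4, 21.2]
tcp_rot: [3.141, 0.002, 0.04]
ft_force: [-0.2, -0.6, -1.6]
opening: 0.25
grip_force: 30.0
```

```bash
python3 -c "
from h import *
gocar(46,0,2.6)"
```

```text
car now [ 4.6306e+01 -2.4680e+00 -4.0000e-03] [-0.2 -0.6 -1.6] 23.7 29.99962091445923
at [462.2 277.4  21.2] 0.04 tx -0.3 ty -2.5 tz 18.6 roll -0.004
```

step_arm(moves=[{"tx": 0, "ty": 0, "tz": 5, "roll": 0}, {"tx": 0, "ty": 0, "tz": 10, "roll": 0}, {"tx": 0, "ty": 0, "tz": 13, "roll": 0}, {"tx": 1, "ty": 0, "tz": 15, "roll": 0}, {"tx": 3, "ty": 0, "tz": 16, "roll": 0}, {"tx": 5, "ty": 0, "tz": 17, "roll": 0}, {"tx": 6, "ty": 0, "tz": 17.5, "roll": 0}, {"tx": 7, "ty": 0, "tz": 18, "roll": 0}, {"tx": 8, "ty": 0, "tz": 18, "roll": 0}, {"tx": 8.5, "ty": 0, "tz": 18, "roll": 0}])

```text
t: 23.17
eef_pos: [468.4, 277.8, 3.6]
tcp_rot: [3.14, 0.005, 0.041]
ft_force: [-14.1, 2.0, 5.4]
opening: 0.248
grip_force: 30.0
```

step_arm(moves=[{"tx": 0.7, "ty": 0, "tz": 0.3, "roll": 0}, {"tx": 1.4, "ty": 0, "tz": 0.5, "roll": 0}, {"tx": 2, "ty": 0, "tz": 0.5, "roll": 0}, {"tx": 2, "ty": 0, "tz": 0.5, "roll": 0}])

```text
t: 23.5
eef_pos: [468.4, 277.5, 3.0]
tcp_rot: [3.139, 0.009, 0.041]
ft_force: [-20.1, 0.4, 9.0]
opening: 0.254
grip_force: 30.0
```

```bash
python3 -c "
from h import *
gocar(55.5,0,2.6)"
```

```text
car now [ 5.2457e+01 -2.5920e+00 -3.0000e-03] [-20.1   0.4   9. ] 24.2 30.002769827842712
at [468.4 277.5   3. ] 0.041 tx 3.0 ty -2.6 tz 0.4 roll -0.003
```

step_arm(moves=[{"tx": -1.5, "ty": 0, "tz": 0, "roll": 0}, {"tx": -2.5, "ty": 0, "tz": 0.3, "roll": 0}, {"tx": -2.5, "ty": 0, "tz": 0.3, "roll": 0}, {"tx": -2.5, "ty": 0, "tz": -2, "roll": 0}, {"tx": -2.5, "ty": 0, "tz": -15, "roll": 0}, {"tx": -10, "ty": 0, "tz": -40, "roll": 0}, {"tx": -25, "ty": 0, "tz": -80, "roll": 0}, {"tx": -40, "ty": 0, "tz": -115, "roll": 0}, {"tx": -55, "ty": 0, "tz": -150, "roll": 0}, {"tx": -65, "ty": 0, "tz": -180, "roll": 0}, {"tx": -70, "ty": 0, "tz": -190, "roll": 0}, {"tx": -70, "ty": 0, "tz": -190, "roll": 0}], grip=40)

```text
t: 24.5
eef_pos: [403.5, 275.9, 196.0]
tcp_rot: [-3.14, -0.005, 0.041]
ft_force: [0.5, 0.6, 0.1]
opening: 0.421
grip_force: 0.0
```

```bash
python3 - <<'E'
from h import *
r=optics.read_camera("wrist"); r=optics.read_camera("wrist"); np.savez("w7.npz",**r); print(carfit(r,CAR))
chk(r,[("s1",65,55,50),("l1",90,-48,50),("s2",65,54,-2)])
go(505,-274.5,160,.417)
E
```

```text
(array([4.15781e+02, 2.77970e+02, 4.20000e-02]), np.float64(-105.8))
s1 (233, 99, 291, 186) (array([4.69450e+02, 3.30748e+02, 3.80000e-02]), np.float64(0.891), 2155) [ 5.5857e+01  5.0540e+01 -6.0000e-03]
l1 (239, 203, 294, 298) (array([3.81609e+02, 3.26065e+02, 3.20000e-02]), np.float64(0.84), 2101) [-3.2105e+01  4.9725e+01 -1.2000e-02]
s2 (293, 99, 350, 185) (array([4.71645e+02, 2.77731e+02, 3.60000e-02]), np.float64(0.987), 2168) [ 5.5718e+01 -2.5220e+00 -8.0000e-03]
at [403.3 275.3 192.8] 0.041 tx 79.2 ty 553.5 tz 32.8 roll -0.376
```

step_arm(moves=[{"tx": 5, "ty": 35, "tz": 0, "roll": 0}, {"tx": 11, "ty": 75, "tz": 0, "roll": -0.03}, {"tx": 17, "ty": 115, "tz": 0, "roll": -0.07}, {"tx": 23, "ty": 155, "tz": 0, "roll": -0.11}, {"tx": 29, "ty": 195, "tz": 0, "roll": -0.15}, {"tx": 35, "ty": 235, "tz": 0, "roll": -0.19}, {"tx": 41, "ty": 275, "tz": 0, "roll": -0.23}, {"tx": 47, "ty": 315, "tz": 0, "roll": -0.27}, {"tx": 53, "ty": 355, "tz": 0, "roll": -0.31}, {"tx": 59, "ty": 395, "tz": 0, "roll": -0.35}, {"tx": 65, "ty": 435, "tz": 0, "roll": -0.376}, {"tx": 71, "ty": 475, "tz": 0, "roll": -0.376}], grip=60)

```text
t: 25.6
eef_pos: [493.1, -198.8, 191.1]
tcp_rot: [-3.139, 0.002, 0.418]
ft_force: [1.2, -0.1, 0.5]
opening: 0.635
grip_force: 0.0
```

step_arm(moves=[{"tx": -24, "ty": 30, "tz": 0, "roll": 0}, {"tx": -24, "ty": 60, "tz": 10, "roll": 0}, {"tx": -24, "ty": 75, "tz": 20, "roll": 0}, {"tx": -24, "ty": 75, "tz": 25, "roll": 0}, {"tx": -24, "ty": 75, "tz": 25, "roll": 0}])

```text
t: 26.02
eef_pos: [500.8, -274.6, 165.0]
tcp_rot: [-3.137, 0.003, 0.415]
ft_force: [-0.6, 0.4, 0.4]
opening: 0.63
grip_force: 0.0
```

```bash
python3 - <<'E'
from h import *
for i in range(2): r=optics.read_camera("wrist")
np.savez("w8.npz",**r); p=proj(r,[505,-274.5,24]); print(p)
roi=[max(int(v),0) for v in (p[0]-40,p[1]-75,p[0]+40,p[1]+75)]
im=r["pixels"]
for v in range(roi[1],roi[3],12): print(v,' '.join('%3d'%g for g in im[v,roi[0]:roi[2]:5].mean(1)))
for rng in ((85,171),(85,165)): print(boxfit(r,roi,90,0,[505,-274.5],rng))
go(505,-274.5,20,.417)
E
```

```text
[324.92773189 209.56610563]
134 195 195 195 196 195 194 195 195 196 197 195 196 195 195 195 195
146 195 194 195 194 196 176 176 176 175 175 196 195 194 195 195 196
158 195 194 195 196 194 143 103 104 104 103  99 197 195 194 194 194
170 194 195 194 194 196 120 127 127 127 127 127 137 135 195 195 195
182 195 195 193 193 195 121 127 127 127 127 129 137 136 197 194 194
194 195 194 193 194 194 135 127 127 127 127 127 136 136 196 195 196
206 194 194 193 194 192 133 127 127 127 127 127 136 134 195 194 194
218 195 195 194 193 195 156 127 127 128 127 127 137 134 195 194 194
230 194 193 193 194 195 157 127 128 128 127 124 136 134 194 193 194
242 194 194 194 194 194 161 128 127 127 127 123 136 135 194 194 194
254 194 194 194 193 194 173 126 128 126 128 119 136 137 193 194 194
266 193 194 194 194 194 194 194 194 194 194 194 194 193 194 194 193
278 194 194 194 193 193 193 193 194 193 194 194 194 194 194 194 194
(array([ 504.01 , -277.276,    3.65 ]), np.float64(0.713), 3864)
(array([ 5.04076e+02, -2.77368e+02,  5.04000e-01]), np.float64(0.718), 3834)
at [ 501.3 -273.7  167.3] 0.417 tx 3.0 ty 2.2 tz 147.3 roll 0.000
```

```bash
python3 - <<'E'
from h import *
r=dict(np.load("w8.npz"))
b=boxfit(r,[290,145,342,270],90,0,[505,-274.5],(95,131)); print(b); x=b[0]
go(x[0],x[1],20,x[2])
E
```

```text
(array([ 5.03075e+02, -2.73314e+02,  4.24000e-01]), np.float64(0.964), 2733)
at [ 501.3 -273.7  167.3] 0.417 tx 1.7 ty 0.3 tz 147.3 roll -0.007
```

step_arm(moves=[{"tx": 2, "ty": 0.5, "tz": 30, "roll": -0.007}, {"tx": 2, "ty": 0.5, "tz": 70, "roll": -0.007}, {"tx": 2, "ty": 0.5, "tz": 110, "roll": -0.007}, {"tx": 2, "ty": 0.5, "tz": 145, "roll": -0.007}, {"tx": 2, "ty": 0.5, "tz": 170, "roll": -0.007}, {"tx": 2, "ty": 0.5, "tz": 185, "roll": -0.007}, {"tx": 2, "ty": 0.5, "tz": 193, "roll": -0.007}, {"tx": 2, "ty": 0.5, "tz": 195, "roll": -0.007}, {"tx": 2, "ty": 0.5, "tz": 195, "roll": -0.007}])

```text
t: 26.87
eef_pos: [504.2, -273.8, -26.1]
tcp_rot: [3.141, -0.0, 0.425]
ft_force: [0.3, -0.5, 0.8]
opening: 0.627
grip_force: 0.0
```

step_arm(moves=[{"tx": 0, "ty": 0, "tz": 0, "roll": 0}, {"tx": 0, "ty": 0, "tz": 0, "roll": 0}, {"tx": 0, "ty": 0, "tz": 0, "roll": 0}, {"tx": 0, "ty": 0, "tz": 0, "roll": 0}, {"tx": 0, "ty": 0, "tz": 0, "roll": 0}, {"tx": 0, "ty": 0, "tz": 0, "roll": 0}, {"tx": 0, "ty": 0, "tz": 0, "roll": 0}, {"tx": 0, "ty": 0, "tz": 0, "roll": 0}], grip=0)

```text
t: 27.53
eef_pos: [503.8, -274.2, -26.4]
tcp_rot: [-3.142, 0.0, 0.424]
ft_force: [-1.5, 2.6, 4.6]
opening: 0.252
grip_force: 30.0
```

```bash
python3 -c "
from h import *
gocar(-57,0,112)"
```

```text
car now [ 6.35640e+01 -5.55294e+02  3.80000e-01] [-1.5  2.6  4.6] 23.9 30.000776052474976
at [ 503.8 -274.2  -26.4] 0.424 tx 93.9 ty -560.4 tz -138.4 roll 0.380
```

step_arm(moves=[{"tx": 0, "ty": 0, "tz": -25, "roll": 0}, {"tx": 0, "ty": 0, "tz": -62, "roll": 0}, {"tx": 2, "ty": -10, "tz": -100, "roll": 0}, {"tx": 6, "ty": -35, "tz": -130, "roll": 0.02}, {"tx": 12, "ty": -72, "tz": -140, "roll": 0.06}, {"tx": 18, "ty": -110, "tz": -140, "roll": 0.1}, {"tx": 25, "ty": -149, "tz": -140, "roll": 0.14}, {"tx": 31, "ty": -188, "tz": -140, "roll": 0.18}, {"tx": 38, "ty": -227, "tz": -140, "roll": 0.22}, {"tx": 44, "ty": -266, "tz": -140, "roll": 0.26}, {"tx": 51, "ty": -305, "tz": -140, "roll": 0.3}, {"tx": 57, "ty": -344, "tz": -140, "roll": 0.34}])

```text
t: 28.53
eef_pos: [413.5, 64.3, 113.3]
tcp_rot: [3.141, 0.0, 0.081]
ft_force: [0.9, 1.0, -2.8]
opening: 0.249
grip_force: 30.0
```

```bash
python3 -c "
from h import *
gocar(-57,-1.5,112)"
```

```text
car now [-1.17560e+01 -2.13148e+02  3.70000e-02] [ 0.9  1.  -2.8] 23.7 29.996971786022186
at [413.5  64.3 113.3] 0.081 tx -37.3 ty -213.2 tz 1.3 roll 0.037
```

step_arm(moves=[{"tx": -6, "ty": -36, "tz": 0, "roll": 0.037}, {"tx": -13, "ty": -75, "tz": 0, "roll": 0.037}, {"tx": -20, "ty": -115, "tz": 0, "roll": 0.037}, {"tx": -27, "ty": -154, "tz": 0, "roll": 0.037}, {"tx": -34, "ty": -190, "tz": 8, "roll": 0.037}, {"tx": -38, "ty": -208, "tz": 30, "roll": 0.037}, {"tx": -38, "ty": -211, "tz": 55, "roll": 0.037}, {"tx": -38, "ty": -211, "tz": 75, "roll": 0.037}, {"tx": -38, "ty": -211, "tz": 87, "roll": 0.037}, {"tx": -38, "ty": -211, "tz": 90, "roll": 0.037}, {"tx": -38, "ty": -211, "tz": 90, "roll": 0.037}])

```text
t: 29.45
eef_pos: [358.5, 269.6, 22.7]
tcp_rot: [3.141, 0.002, 0.047]
ft_force: [-0.0, -0.6, -2.7]
opening: 0.249
grip_force: 30.0
```

```bash
python3 -c "
from h import *
gocar(-57,-1.5,4)"
```

```text
car now [-5.7707e+01 -5.6220e+00  3.0000e-03] [-0.  -0.6 -2.7] 23.7 29.999274909496307
at [358.5 269.6  22.7] 0.047 tx 0.7 ty -4.1 tz 18.7 roll 0.003
```

step_arm(moves=[{"tx": 0, "ty": -2, "tz": 5, "roll": 0.003}, {"tx": 0, "ty": -3, "tz": 10, "roll": 0.003}, {"tx": 0, "ty": -3, "tz": 13, "roll": 0.003}, {"tx": 1, "ty": -3, "tz": 15, "roll": 0.003}, {"tx": 3, "ty": -3, "tz": 16, "roll": 0.003}, {"tx": 5, "ty": -3, "tz": 17, "roll": 0.003}, {"tx": 7, "ty": -3, "tz": 18, "roll": 0.003}, {"tx": 8, "ty": -3, "tz": 18.3, "roll": 0.003}, {"tx": 9, "ty": -3, "tz": 18.3, "roll": 0.003}, {"tx": 10, "ty": -3, "tz": 18.3, "roll": 0.003}])

```text
t: 30.28
eef_pos: [367.4, 272.9, 5.0]
tcp_rot: [3.141, 0.003, 0.044]
ft_force: [-10.0, 2.9, 0.7]
opening: 0.251
grip_force: 30.0
```

step_arm(moves=[{"tx": 0.7, "ty": 0, "tz": 0.3, "roll": 0}, {"tx": 1.4, "ty": 0, "tz": 0.5, "roll": 0}, {"tx": 2, "ty": 0, "tz": 0.5, "roll": 0}, {"tx": 2, "ty": 0, "tz": 0.5, "roll": 0}])

```text
t: 30.62
eef_pos: [367.3, 272.4, 4.3]
tcp_rot: [3.139, 0.006, 0.044]
ft_force: [-14.0, 3.0, 3.0]
opening: 0.251
grip_force: 30.0
```

```bash
python3 -c "
from h import *
gocar(-47,-2,4)"
```

```text
car now [-48.758  -3.229  -0.   ] [-14.   3.   3.] 23.9 30.00293791294098
at [367.3 272.4   4.3] 0.044 tx 1.8 ty -1.2 tz 0.3 roll -0.000
```

step_arm(moves=[{"tx": -1.5, "ty": 0, "tz": 0.2, "roll": 0}, {"tx": -2.5, "ty": 0, "tz": 0.5, "roll": 0}, {"tx": -2.5, "ty": 0, "tz": 0.5, "roll": 0}, {"tx": -2.5, "ty": 0, "tz": -2, "roll": 0}, {"tx": -2.5, "ty": 0, "tz": -15, "roll": 0}, {"tx": 0, "ty": 0, "tz": -40, "roll": 0}, {"tx": 0, "ty": 0, "tz": -80, "roll": 0}, {"tx": 0, "ty": 0, "tz": -120, "roll": 0}, {"tx": 0, "ty": 0, "tz": -160, "roll": 0}, {"tx": 0, "ty": 0, "tz": -200, "roll": 0}, {"tx": 0, "ty": 0, "tz": -215, "roll": 0}, {"tx": 0, "ty": 0, "tz": -215, "roll": 0}], grip=40)

```text
t: 31.62
eef_pos: [372.2, 274.2, 223.7]
tcp_rot: [-3.138, -0.007, 0.044]
ft_force: [-0.6, 0.8, -0.2]
opening: 0.419
grip_force: 0.0
```

```bash
python3 - <<'E'
from h import *
r=optics.read_camera("wrist"); r=optics.read_camera("wrist"); np.savez("w9.npz",**r); print(carfit(r,CAR))
chk(r,[("s1",65,55,50),("l1",90,-48,50),("s2",65,54,-2),("l2",90,-47,-3)])
C,S=np.cos(CAR[2]),np.sin(CAR[2]); h=lambda a,b,z:proj(r,[CAR[0]+C*a-S*b,CAR[1]+S*a+C*b,z])
print("handle pred",h(0,-79,94),h(-30,-79,94),h(30,-79,94))
v=int(h(0,-79,94)[1]); u=int(h(0,-79,94)[0])
for vv in (v-25,v,v+25): print(vv,u-24,r["pixels"][vv,u-24:u+26:2].mean(1).astype(int))
gocar(0,-79,80)
E
```

```text
(array([4.15789e+02, 2.77854e+02, 4.40000e-02]), np.float64(-104.1))
s1 (237, 63, 292, 147) (array([4.69057e+02, 3.30977e+02, 5.30000e-02]), np.float64(0.891), 1961) [5.5475e+01 5.0786e+01 9.0000e-03]
l1 (242, 164, 294, 258) (array([3.66900e+02, 3.25393e+02, 4.00000e-02]), np.float64(0.9), 2301) [-4.6829e+01  4.9701e+01 -4.0000e-03]
s2 (295, 63, 348, 147) (array([4.71428e+02, 2.77657e+02, 5.10000e-02]), np.float64(0.98), 1960) [ 5.5498e+01 -2.5870e+00  7.0000e-03]
l2 (297, 164, 347, 257) (array([3.69322e+02, 2.72556e+02, 4.00000e-02]), np.float64(0.98), 2301) [-4.6734e+01 -3.1910e+00 -4.0000e-03]
handle pred [415.01115538 165.61268445] [412.67455238 201.39763611] [417.4704961  127.94801099]
140 391 [ 79 120 202 211 231 229 229 232 234  51  28  37  36  33  24  40  46  42
 158 181 179 178 178 179 178]
165 391 [ 81 174 216 212 232 230 230 237  98  24  33  36  32  23  34  47  41 141
 179 177 178 178 178 178 176]
190 391 [135 221 213 215 213 210 230 192  16  33  35  34  26  33  48  43 134 181
 178 179 179 179 178 176 242]
car now [-45.339  -2.482  -0.   ] [-0.4 -0.4 -1. ] 40.1 0.0
at [370.7 273.3 219.7] 0.044 tx 45.4 ty 76.5 tz 139.7 roll -0.000
```

All four bars are square and butted. Now the jaw handle.

step_arm(moves=[{"tx": 15, "ty": 25, "tz": 20, "roll": 0}, {"tx": 30, "ty": 50, "tz": 45, "roll": 0}, {"tx": 45, "ty": 76, "tz": 65, "roll": 0}, {"tx": 45, "ty": 76, "tz": 100, "roll": 0}, {"tx": 45, "ty": 76, "tz": 130, "roll": 0}, {"tx": 45, "ty": 76, "tz": 140, "roll": 0}, {"tx": 45, "ty": 76, "tz": 140, "roll": 0}, {"tx": 45, "ty": 76, "tz": 140, "roll": 0}], grip=50)

```text
t: 32.38
eef_pos: [418.3, 199.2, 78.4]
tcp_rot: [3.141, 0.003, 0.044]
ft_force: [0.7, -0.1, 0.0]
opening: 0.525
grip_force: 0.0
```

```bash
python3 -c "
from h import *
gocar(0,-79,33)"
```

```text
car now [ -1.076 -78.674  -0.   ] [ 0.7 -0.1  0. ] 49.9 0.0
at [418.3 199.2  78.4] 0.044 tx 1.1 ty 0.3 tz 45.4 roll -0.000
```

step_arm(moves=[{"tx": 0, "ty": 0, "tz": 15, "roll": 0}, {"tx": 0, "ty": 0, "tz": 30, "roll": 0}, {"tx": 0, "ty": 0, "tz": 40, "roll": 0}, {"tx": 0, "ty": 0, "tz": 45, "roll": 0}, {"tx": 0, "ty": 0, "tz": 45, "roll": 0}])

```text
t: 32.8
eef_pos: [418.9, 199.5, 34.5]
tcp_rot: [3.141, 0.0, 0.044]
ft_force: [-0.3, 0.5, 0.6]
opening: 0.527
grip_force: 0.0
```

step_arm(moves=[{"tx": 0, "ty": 0, "tz": 0, "roll": 0}, {"tx": 0, "ty": 0, "tz": 0, "roll": 0}, {"tx": 0, "ty": 0, "tz": 0, "roll": 0}, {"tx": 0, "ty": 0, "tz": 0, "roll": 0}, {"tx": 0, "ty": 0, "tz": 0, "roll": 0}, {"tx": 0, "ty": 0, "tz": 0, "roll": 0}, {"tx": 0, "ty": 0, "tz": 0, "roll": 0}, {"tx": 0, "ty": 0, "tz": 0, "roll": 0}, {"tx": 0, "ty": 0, "tz": 0, "roll": 0}], grip=0)

```text
t: 33.55
eef_pos: [419.0, 199.5, 34.7]
tcp_rot: [-3.142, -0.0, 0.044]
ft_force: [-0.4, 0.8, 3.7]
opening: 0.096
grip_force: 30.0
```

```bash
python3 -c "
from h import *
gocar(0,-79+109,33)"
```

```text
car now [ -0.27  -78.355  -0.   ] [-0.4  0.8  3.7] 9.2 30.000234246253967
at [419.  199.5  34.7] 0.044 tx 0.2 ty -108.4 tz 1.7 roll -0.000
```

step_arm(moves=[{"tx": 0, "ty": -5, "tz": 0, "roll": 0}, {"tx": 0, "ty": -14, "tz": 0, "roll": 0}, {"tx": 0, "ty": -24, "tz": 0, "roll": 0}, {"tx": 0, "ty": -34, "tz": 0, "roll": 0}, {"tx": 0, "ty": -42, "tz": 0, "roll": 0}, {"tx": 0, "ty": -47, "tz": 0, "roll": 0}, {"tx": 0, "ty": -50, "tz": 0, "roll": 0}, {"tx": 0, "ty": -52, "tz": 0, "roll": 0}, {"tx": 0, "ty": -54, "tz": 0, "roll": 0}, {"tx": 0, "ty": -57, "tz": 0, "roll": 0}, {"tx": 0, "ty": -61, "tz": 0, "roll": 0}, {"tx": 0, "ty": -65, "tz": 0, "roll": 0}])

```text
t: 34.55
eef_pos: [416.2, 265.2, 34.7]
tcp_rot: [3.141, -0.0, 0.045]
ft_force: [2.4, -5.4, 6.5]
opening: 0.097
grip_force: 30.0
```

step_arm(moves=[{"tx": 0, "ty": -4, "tz": 0, "roll": 0}, {"tx": 0, "ty": -8, "tz": 0, "roll": 0}, {"tx": 0, "ty": -11, "tz": 0, "roll": 0}, {"tx": 0, "ty": -13, "tz": 0, "roll": 0}, {"tx": 0, "ty": -15, "tz": 0, "roll": 0}, {"tx": 0, "ty": -17, "tz": 0, "roll": 0}, {"tx": 0, "ty": -20, "tz": 0, "roll": 0}, {"tx": 0, "ty": -24, "tz": 0, "roll": 0}, {"tx": 0, "ty": -28, "tz": 0, "roll": 0}, {"tx": 0, "ty": -32, "tz": 0, "roll": 0}, {"tx": 0, "ty": -35, "tz": 0, "roll": 0}, {"tx": 0, "ty": -37, "tz": 0, "roll": 0}])

```text
t: 35.55
eef_pos: [414.6, 302.0, 34.7]
tcp_rot: [3.141, -0.001, 0.045]
ft_force: [2.6, -8.7, 6.2]
opening: 0.095
grip_force: 30.0
```

```bash
python3 -c "
from h import *
gocar(0,-78.4+109,33)"
```

```text
car now [-1.6700e-01  2.4221e+01  1.0000e-03] [ 2.6 -8.7  6.2] 9.0 30.001081824302673
at [414.6 302.   34.7] 0.045 tx 0.2 ty -6.4 tz 1.7 roll 0.001
```

Moving smoothly. The last 6 mm go slowly, with force checks.

step_arm(moves=[{"tx": 0, "ty": -1, "tz": 0, "roll": 0}, {"tx": 0, "ty": -2, "tz": 0, "roll": 0}, {"tx": 0, "ty": -3, "tz": 0, "roll": 0}, {"tx": 0, "ty": -3.7, "tz": 0, "roll": 0}, {"tx": 0, "ty": -4.4, "tz": 0, "roll": 0}, {"tx": 0, "ty": -5.1, "tz": 0, "roll": 0}, {"tx": 0, "ty": -5.8, "tz": 0, "roll": 0}, {"tx": 0, "ty": -5.8, "tz": 0, "roll": 0}])

```text
t: 36.22
eef_pos: [414.4, 307.6, 34.7]
tcp_rot: [3.141, -0.0, 0.045]
ft_force: [2.9, -7.9, 5.5]
opening: 0.097
grip_force: 30.0
```

step_arm(moves=[{"tx": 0, "ty": -0.5, "tz": 0, "roll": 0}, {"tx": 0, "ty": -1, "tz": 0, "roll": 0}, {"tx": 0, "ty": -1.5, "tz": 0, "roll": 0}, {"tx": 0, "ty": -1.5, "tz": 0, "roll": 0}])

```text
t: 36.55
eef_pos: [414.3, 307.9, 34.7]
tcp_rot: [3.139, 0.0, 0.045]
ft_force: [5.2, -17.6, 8.3]
opening: 0.096
grip_force: 30.0
```

```bash
python3 -c "
from h import *
gocar(0,-78.4+109,33)"
```

```text
car now [-2.2900e-01  3.0134e+01  1.0000e-03] [  5.2 -17.6   8.3] 9.1 30.0010684132576
at [414.3 307.9  34.7] 0.045 tx 0.2 ty -0.5 tz 1.7 roll 0.001
```

step_arm(moves=[{"tx": 0, "ty": -0.7, "tz": 0, "roll": 0}, {"tx": 0, "ty": -0.7, "tz": 0, "roll": 0}, {"tx": 0, "ty": 0.8, "tz": 0, "roll": 0}])

```text
t: 36.8
eef_pos: [414.4, 307.8, 34.7]
tcp_rot: [3.141, -0.0, 0.044]
ft_force: [-1.1, 1.4, 4.0]
opening: 0.098
grip_force: 30.0
```

step_arm(moves=[{"tx": 0, "ty": 0, "tz": 0, "roll": 0}, {"tx": 0, "ty": 0, "tz": 0, "roll": 0}, {"tx": 0, "ty": 0, "tz": 0, "roll": 0}, {"tx": 0, "ty": 0, "tz": 0, "roll": 0}, {"tx": 0, "ty": 0, "tz": -10, "roll": 0}, {"tx": 0, "ty": 0, "tz": -40, "roll": 0}, {"tx": -10, "ty": 20, "tz": -80, "roll": 0}, {"tx": -20, "ty": 30, "tz": -120, "roll": 0}, {"tx": -30, "ty": 30, "tz": -150, "roll": 0}, {"tx": -35, "ty": 30, "tz": -170, "roll": 0}, {"tx": -35, "ty": 30, "tz": -170, "roll": 0}], grip=45)

```text
t: 37.72
eef_pos: [381.0, 277.1, 209.5]
tcp_rot: [-3.138, -0.007, 0.044]
ft_force: [-0.5, -0.4, -0.2]
opening: 0.47
grip_force: 0.0
```

```bash
python3 - <<'E'
from h import *
for i in range(3): r=optics.read_camera("wrist")
np.savez("w10.npz",**r); cv2.imwrite("pics/end.png",cv2.resize(r["pixels"][40:320,180:460],None,fx=2,fy=2))
print(carfit(r,CAR), env.state()["eef_pos"].round(1))
C,S=np.cos(CAR[2]),np.sin(CAR[2])
for a,b,z in [(88,76,54),(23,76,54),(88,53,54),(-2,76,54),(-92,76,54),(-2,53,54),(-92,53,54)]: print((a,b),((proj(r,[CAR[0]+C*a-S*b,CAR[1]+S*a+C*b,z])-[180,40])*2).round())
E
```

```text
(array([4.16792e+02, 2.56848e+02, 3.80000e-02]), np.float64(-73.6)) [380.3 276.4 204.5]
(88, 76) [101.  52.]
(23, 76) [111. 213.]
(88, 53) [157.  52.]
(-2, 76) [114. 270.]
(-92, 76) [126. 459.]
(-2, 53) [166. 270.]
(-92, 53) [174. 459.]
```

View pics/end.png

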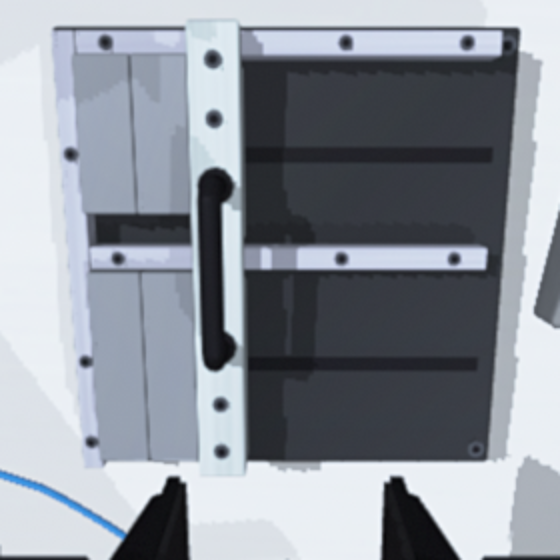

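The last picture shows both rows closed up between the end stop (80,250) and the jaw (213,250). The short bars' near ends are at row 213 and the long bars' near ends at row about 459, both as predicted for butted bars. Handing in.

```bash
python3 -c "
from cell import env
print(env.job_done())"
```

```text
the job is handed in; nothing more can be done
None
```

The job is handed in: both long bars (front bay) and both short bars (rear bay) measured square and butted to their rails before the jaw closed both rows up (travel about 108.5 mm) in about 38 s, but no verdict was shown.

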